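# Find the solid blank and set its mark under the scribing point

### The arm

A 6-joint arm with a two-finger parallel gripper is mounted at the origin on the work surface. World frame = base frame: x ahead of the robot, y to its left, z up, the work surface at z = 0. Lengths are in m, angles in degrees, forces in N, time in s.
With the tool pointing down it reaches from about 0.35 to 0.875 m from the base axis. Payload 4.2 kg.
Tool frame: the origin (TCP) lies on the centre line of the jaws, within the pads' length; the fingertips stand tip_reach ahead of it and the grasp point (between the pads) is the TCP (tip_reach is the distance from the TCP to the fingertips, in m); z points along the fingers, y is the line along which they close (so a half turn about z gives the same grasp; the last joint's range is limited). The gripper opens to 87 mm and grips with 3 to 60 N. Pads are 19 mm wide; open, the fingers measure 117 mm over their backs; the gripper's body (75 mm by 190 mm) begins 51 mm behind the grasp point.
Start: joints at [-56.574, 22.042, 0.453, 0, -68.411, -14.817], TCP at [0.199, -0.592, 0.242] pointing down, gripper open.
Joint ranges: [-179.83, 179.83], [-69.29, 118.12], [-61.27, 80.66], [-181.25, 117.63], [-171.15, -9.14], [-177.46, 177.46]. Speed limits (degrees/s): [159.86, 159.86, 180, 180, 180, 180].

### API

Orientations are given as a 3x3 rotation matrix whose columns are the frame's x, y, z axes.
In Python, from station import sense, capture, finish_job, tip_reach gives the robot as it stands.
- The arm moves only by the tool arm_command, never from a script. Its argument "deltas" is a list of rows, each a list of 7 numbers: the turn, a rotation vector about the tool's x, y, z in rad, then the shift along the tool's x, y, z in cm, then the closure, from -1 (fully open) to 1 (shut), so that 0 is half open. In form: [[rx, ry, rz, dx, dy, dz, hand], ...]. A call has 1 to 8 rows; each row is the pose to reach, as a shift and turn from the pose commanded when the call began, along the tool's axes at that moment; what a row does not reach only later rows make up. A row lasts 1/12 s, in which the tool goes at most 41.7 mm and 7.16 degrees, less where a joint would pass 70% of its speed; a pose out of reach is approached as far as the arm can. A call with a gripper value outside its range is refused whole. The fingers move at their own pace and stop on an object; the grip force is fixed at half the most. Time passes only in rows, so rows that repeat a pose let the fingers close. It gives the time, the measured TCP pose, the force, the opening and the grip force at its end, in the units of the state.
- sense(): the state, without advancing time (a new reading comes with each control period).
- capture(name): name is "side" or "top"; returns a dict with "pixels" (480x640x3 uint8, blue, green, red), "fovy" (degrees; the focal length in pixels is half the picture's height over the tangent of half this angle, whatever the lens; pixels are square), "cx", "cy" (the principal point, pixels), "rvec" (rotation vector, rad) and "tvec" (3), from world to camera coordinates, as OpenCV has them. Camera axes: x right, y down, z forward; pixel columns grow to the right and rows downward; lengths in m; the calibration is good to about 2 mm. A picture is of the moment at which its call begins. There is no depth.
- finish_job(): hands the job in; it is judged then, once.
The state is a dict: "time_s": time; "joints": joint angles; "joint_velocities": joint speeds; "effort": joint torques, N m; "tcp_pos": TCP position; "ee_rot": TCP orientation; "wrist_force": force on the tool from outside, world axes, zero at the start; "moment": the same for the moment, N m; "gripper_width": opening from 0.0 (shut) to 1.0 (fully open); "gripper_force": force on a finger pad.
Only numpy, scipy, OpenCV 4.12 (cv2) and the standard library are available. Lean on these libraries where they do the work, as an engineer would, in place of code of your own. Each camera call takes 0.05 s, during which the arm holds its last target. There are 200 camera calls.

### The job

The opal-glass blanks on the bench look alike, but one of them is solid glass and clearly heavier than the hollow ones: feel for it by lifting them. Lay the solid blank in the channel of the scribing bed and slide it along under the portal until its dark ring lies right under the scribing point, lay every hollow blank flat in the wooden tray, and leave the cork discs, tools and tin where they are.

Things in the scene. Friction and masses are not known exactly. Their poses are not given: they have to be found in the camera images.
- blank_a_centre (a point): centre of a glass blank (None if absent): white opal-glass cylinder, 30 mm in diameter, with square black rubber end caps (34 x 34 mm, 20 mm long each); 130 mm long over all. It lies on its caps, so this point is 17 mm above what it lies on; x is its long axis. All look alike, but one is solid (250 to 370 g), the rest hollow (60 to 100 g): only weight tells
- blank_a_mark (a point): middle of that blank's dark pencil ring (10 mm wide, all round the glass), on the cylinder's axis, 15 mm from the centre towards the blank's +x
- blank_b_centre (a point): centre of another blank, alike to look at; see blank_a_centre
- blank_b_mark (a point): middle of that blank's dark pencil ring (10 mm wide, all round the glass), on the cylinder's axis, 15 mm from the centre towards the blank's +x
- blank_c_centre (a point): centre of another blank, alike to look at; see blank_a_centre
- blank_c_mark (a point): middle of that blank's dark pencil ring (10 mm wide, all round the glass), on the cylinder's axis, 15 mm from the centre towards the blank's +x
- blank_d_centre (a point): centre of another blank, alike to look at; see blank_a_centre
- blank_d_mark (a point): middle of that blank's dark pencil ring (10 mm wide, all round the glass), on the cylinder's axis, 15 mm from the centre towards the blank's +x
- blank_e_centre (a point): centre of another blank, alike to look at; see blank_a_centre
- blank_e_mark (a point): middle of that blank's dark pencil ring (10 mm wide, all round the glass), on the cylinder's axis, 15 mm from the centre towards the blank's +x
- blank_f_centre (a point): centre of another blank, alike to look at; see blank_a_centre
- blank_f_mark (a point): middle of that blank's dark pencil ring (10 mm wide, all round the glass), on the cylinder's axis, 15 mm from the centre towards the blank's +x
- bed: fixed scribing bed: dark steel base 300 x 130 mm; origin: centre of its underside, on the table; x along it. On it a sprung steel pan with two rails 6 mm high: a channel 42 mm wide along x, floor 16 mm above the table, open at both ends. Portal over it at x = +50 mm: beam 16 mm thick, 70 to 86 mm up, posts at y = +/-52 mm. Lay a blank down at about x = -60 mm; it slides on under the beam
- point (a point): tip of the fixed steel scribing point that hangs from the portal's beam over the middle of the channel, 56 mm above the table (6 mm clear above a blank's caps): bed x = +50 mm, y = 0; a flat brass screw head on top of the beam is right above it; same axes as the bed
- pan (a joint): how far the bed's sprung pan has sunk (m): 0 empty, about 1 mm per newton of load, stop at 4.5 mm; a hollow blank sinks it under 1 mm, the solid one 2.5 to 3.5 mm
- tray: shallow wooden tray, fixed, 312 x 212 mm, 6 mm floor, walls 6 mm thick and 12 mm high over the table; origin: centre of its underside, x along the long side, z up. It takes three blanks side by side in each of two rows, long axes along x. Bed and tray may change sides of the table
- cork1: flat cork disc (flask rest), 30 mm in diameter, 12 mm high, lying among the blanks; origin: centre of its underside; a bystander
- cork2: another such cork disc; a bystander
- paddle: graphite paddle, 235 mm long, wooden handle 22 mm thick, lying beyond the blanks; origin near its middle, underside; a bystander
- pliers: pliers, about 190 mm long, 16 mm high, lying beyond the blanks; origin at the pivot, underside; a bystander
- tin: open steel tin, 68 mm in diameter, 70 mm high; origin: centre of its underside; a bystander
Mind the look-alikes: they are no part of the job. What is shaped like the part that bears blank_b_centre but blue or yellow is not meant.

How it is judged:
By the outcome, as a careful person would: the job done as asked, in the order asked, and still so for the second after the job is handed in, with the robot touching nothing.
Of blank_b, blank_c, blank_f only 1 to 3 are there at a start; the rules pass over those that are not, and their reading is None.
At some moment in a run one of blank_a, blank_b, blank_c, blank_d, blank_e, blank_f may be knocked a few centimetres aside while the robot is not near it.
Once in a run the grip may slacken for a moment while it holds something.
It also fails if it takes over 210 s, if anything falls off the work surface, if the arm or the gripper's body presses on something with over 40 N, if the wrist force passes 120 N, or if a joint passes its speed limit or range.

## Working session

There is one attempt and no reset: what is moved stays moved. The work goes in short steps, Python scripts to look and compute and a tool call to move; the robot and the scene stay as the last step left them, time stands still between calls to the robot, and variables do not carry over. Pictures are saved under pics/ and viewed, at most 14 in all, crops included, and the job is handed in when it is done.

Besides the shell and the picture viewer there is one more tool, called after "Call:" as a command line: name --pt "numbers of a row" for each row, then --argument value for the rest. arm_command: Moves the arm, as the interface text tells. Its arguments: {"type":"object","properties":{"deltas":{"type":"array"}},"required":["deltas"]}

```bash
mkdir -p pics; cat > h.py <<'E'
import numpy as np, cv2
from station import sense, capture, finish_job, tip_reach
def cap(name,fn=None):
    c=capture(name)
    if fn: cv2.imwrite('pics/'+fn,c['pixels'])
    return c
def K(c):
    f=240/np.tan(np.radians(c['fovy']/2)); return np.array([[f,0,c['cx']],[0,f,c['cy']],[0,0,1]])
def ray(c,uv):
    R=cv2.Rodrigues(np.array(c['rvec'],float))[0]; t=np.array(c['tvec'],float).ravel()
    d=R.T@np.linalg.inv(K(c))@np.array([uv[0],uv[1],1.]); return -R.T@t,d
def onplane(c,uv,z):
    o,d=ray(c,uv); return o+d*(z-o[2])/d[2]
def proj(c,P):
    return cv2.projectPoints(np.array(P,float).reshape(-1,3),np.array(c['rvec'],float),np.array(c['tvec'],float),K(c),None)[0].reshape(-1,2)
def tri(c1,u1,c2,u2):
    o1,d1=ray(c1,u1);o2,d2=ray(c2,u2)
    s=np.linalg.lstsq(np.c_[d1,-d2],o2-o1,rcond=None)[0]
    a,b=o1+s[0]*d1,o2+s[1]*d2; return (a+b)/2,np.linalg.norm(a-b)
E
python3 - <<'E'
from h import *
np.set_printoptions(precision=4,suppress=True)
print(sense(),tip_reach)
for n in('top','side'):
    c=cap(n,n+'0.png'); o,d=ray(c,(320,240)); print(n,c['fovy'],c['cx'],c['cy'],o,d)
E
```

```text
{'time_s': 0.0, 'joints': array([-56.5748,  22.0904,   0.3771,  -0.0298, -68.4116, -14.8159]), 'joint_velocities': array([-0.0518, -0.0104,  0.049 ,  0.0459,  0.0702, -0.0403]), 'effort': array([ -0.0004, -39.0665,  18.7403,   4.22  ,   0.0109,  -0.0002]), 'tcp_pos': array([ 0.1993, -0.5918,  0.2404]), 'ee_rot': array([[-0.9478, -0.3189, -0.0008],
       [-0.3189,  0.9478,  0.0021],
       [ 0.0001,  0.0022, -1.    ]]), 'wrist_force': array([ 0.3456, -0.3756, -0.0092]), 'moment': array([-0.0333, -0.0082,  0.0294]), 'gripper_force': 0.0, 'gripper_width': 1.0016646615186415} 0.019
top 47.90197318232067 322.76553729165556 242.37557864283002 [0.4154 0.0433 1.216 ] [ 0.1287 -0.0056 -0.9917]
side 48.49659988546322 323.7385030125175 241.75330664957528 [0.2919 0.7231 0.7358] [ 0.2563 -0.7041 -0.6623]
```

```bash
ls
```

```text
h.py
pics
```

View pics/top0.png

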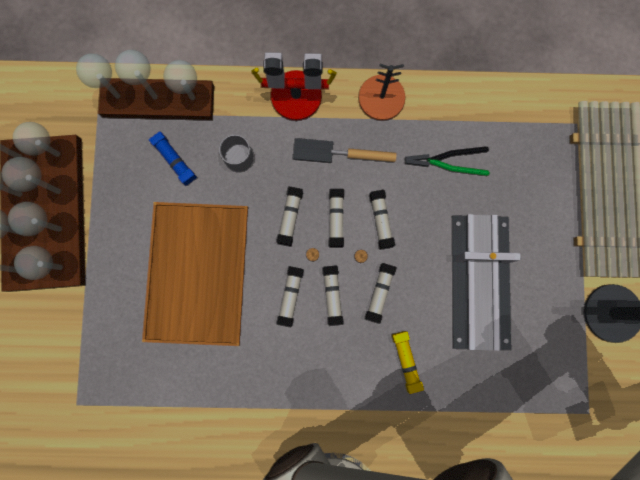

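View pics/side0.png

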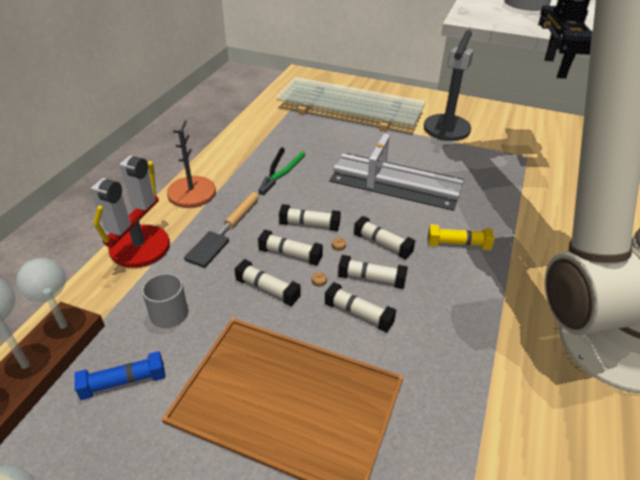

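Top view: six white blanks, upper row near (290,216), (336,217), (382,219) and lower row near (289,296), (333,295), (381,293). The tray is at (197,274), the bed at (481,282) with its brass screw at (493,256), and the corks at (312,255) and (361,256). The side view shows the same layout, with the screw at about (380,146).

```bash
cat > det.py <<'E'
from h import *
def comps(m,amin):
    n,l,s,ct=cv2.connectedComponentsWithStats(m.astype(np.uint8))
    return [(s[i,4],ct[i],l==i) for i in range(1,n) if s[i,4]>=amin]
def blanks(c,zax=0.017,box=None):
    """pairs of white pieces -> list of (L px,S px)"""
    p=c['pixels'].astype(int); hsv=cv2.cvtColor(c['pixels'],cv2.COLOR_BGR2HSV)
    m=(hsv[...,2]>120)&(hsv[...,1]<75)
    P=[]
    for a,ct,_ in comps(m,25):
        w=onplane(c,ct,zax)
        if 0.2<w[0]<0.85 and (box is None or (box[0]<w[0]<box[1] and box[2]<w[1]<box[3])): P.append((a,ct,w))
    return P
def pair(P):
    out=[];used=set()
    L=sorted([(abs(np.linalg.norm((P[i][2]-P[j][2])[:2])-.05),i,j) for i in range(len(P)) for j in range(i)])
    for e,i,j in L:
        if e>.012 or i in used or j in used: continue
        used|={i,j}
        if P[i][0]<P[j][0]: i,j=j,i
        out.append((P[i],P[j]))
    return out
E
cat > m1.py <<'E'
from det import *
np.set_printoptions(precision=4,suppress=True)
T=capture('top');S=capture('side')
bt=pair(blanks(T,box=(.2,.8,-.28,.28)));bs=pair(blanks(S,box=(.2,.8,-.28,.28)))
print(len(bt),len(bs))
for L,s in sorted(bt,key=lambda q:(round(q[0][2][0]*5),-q[0][2][1])):
    c=L[2]+.35*(s[2]-L[2]); d=s[2]-L[2]; yaw=np.degrees(np.arctan2(d[1],d[0]))
    cpx=L[1]+.35*(s[1]-L[1])
    best=min(bs,key=lambda q:np.linalg.norm((q[0][2]-L[2])[:2]))
    bc=best[0][1]+.35*(best[1][1]-best[0][1])
    X,e=tri(T,cpx,S,bc)
    print('blank',c[:2],'yaw %.1f'%yaw,L[0],s[0],'d',round(np.linalg.norm(d),4),'tri',X,round(e,4))
def brass(c):
    h=cv2.cvtColor(c['pixels'],cv2.COLOR_BGR2HSV);m=(h[...,0]>12)&(h[...,0]<30)&(h[...,1]>120)&(h[...,2]>90)
    r=[(a,ct) for a,ct,_ in comps(m,5) if -.5<onplane(c,ct,.086)[1]<-.2 and .3<onplane(c,ct,.086)[0]<.7]
    return r
b1,b2=brass(T),brass(S);print(b1,b2)
if b1 and b2: print('screw',tri(T,max(b1,key=lambda q:q[0])[1],S,max(b2,key=lambda q:q[0])[1]))
# tray
h=cv2.cvtColor(T['pixels'],cv2.COLOR_BGR2HSV)
m=((h[...,0]<18)&(h[...,1]>120)&(h[...,2]>60)).astype(np.uint8);m[:195]=0;m[360:]=0;m[:,:130]=0;m[:,265:]=0
cs=max(cv2.findContours(m,0,2)[0],key=cv2.contourArea);q=cv2.boxPoints(cv2.minAreaRect(cs))
W=np.array([onplane(T,u,.012) for u in q]);print('tray',W[:,:2],W.mean(0),[np.linalg.norm(W[i]-W[i-1]) for i in range(4)])
# bed dark base
m=(T['pixels'].max(2)<75).astype(np.uint8);g=np.zeros_like(m);g[205:360,445:520]=1
pts=np.array([onplane(T,(x,y),.010)[:2] for y,x in zip(*np.nonzero(m*g))]);
m2=((h[...,2]>135)*g);pp=np.array([onplane(T,(x,y),.022)[:2] for y,x in zip(*np.nonzero(m2))])
big=cv2.resize(T['pixels'][200:360,440:530],None,fx=5,fy=5,interpolation=cv2.INTER_CUBIC)[:,:];cv2.imwrite('pics/bed.png',cv2.resize(big,(337,600)))
E
python3 m1.py
```

```text
14 0Traceback (most recent call last):
  File "m1.py", line 9, in <module>
    best=min(bs,key=lambda q:np.linalg.norm((q[0][2]-L[2])[:2]))
ValueError: min() iterable argument is empty
```

```bash
python3 - <<'E'
import cv2
for n,pts in(('top0',[(337,230),(337,210),(310,230),(420,260),(380,300)]),('side0',[(300,216),(325,218),(340,270),(420,300),(285,247)])):
    h=cv2.cvtColor(cv2.imread(f'pics/{n}.png'),cv2.COLOR_BGR2HSV)
    print(n,[h[y,x].tolist() for x,y in pts])
E
```

```text
top0 [[45, 3, 171], [102, 21, 60], [168, 10, 124], [173, 8, 121], [36, 7, 172]]
side0 [[30, 15, 102], [24, 29, 226], [12, 64, 20], [12, 17, 151], [24, 35, 202]]
```

```bash
sed -i "s/m=(hsv\[...,2\]>120)&/m=(hsv[...,2]>(146 if c['fovy']<48.2 else 165))\&/" det.py; python3 m1.py
```

```text
6 6
blank [0.4449 0.1009] yaw -10.4 227 99 d 0.0505 tri [0.4439 0.1005 0.0234] 0.0016
blank [0.4488 0.006 ] yaw 6.8 228 96 d 0.0507 tri [0.4473 0.0059 0.0225] 0.0027
blank [ 0.4565 -0.1007] yaw -16.2 223 95 d 0.0502 tri [ 0.4557 -0.0999  0.0238] 0.001
blank [0.626  0.1065] yaw -10.6 216 91 d 0.0506 tri [0.6242 0.106  0.0235] 0.0012
blank [0.6244 0.0012] yaw 0.0 212 89 d 0.0503 tri [0.6219 0.0011 0.0235] 0.0027
blank [ 0.6231 -0.1024] yaw 10.9 216 93 d 0.0507 tri [ 0.6207 -0.1021  0.0227] 0.0029
[(np.int32(29), array([492.7241, 255.4138]))] [(np.int32(6), array([344.    , 116.8333])), (np.int32(14), array([351.0714, 117.9286])), (np.int32(36), array([365.7778, 121.1667])), (np.int32(75), array([384.0267, 125.36  ])), (np.int32(29), array([404.4138, 128.5862])), (np.int32(22), array([475.9545, 141.3636])), (np.int32(10), array([379.5, 144.8]))]
screw (array([ 0.5265, -0.3077,  0.1503]), np.float64(0.006881126272079048))
tray [[0.3411 0.4214]
 [0.6545 0.4209]
 [0.6456 0.2019]
 [0.3321 0.2095]] [0.4933 0.3134 0.012 ] [np.float64(0.212166104966362), np.float64(0.31345193428643275), np.float64(0.2191684007309068), np.float64(0.31356867638813996)]
```

View pics/bed.png

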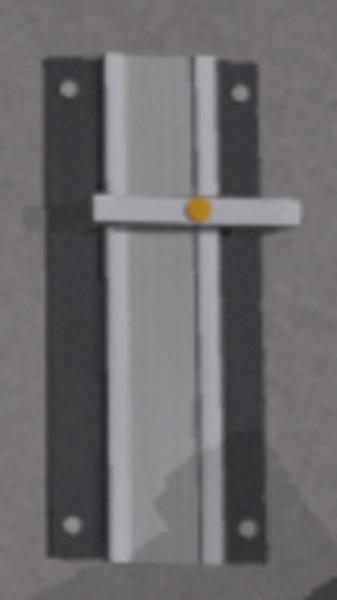

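The bed crop shows the steel base with four screw heads at crop (69,88), (240,93), (72,524), (248,528). The brass head is at (198,210) and the channel runs along the image's vertical.

```bash
python3 - <<'E'
from h import *
np.set_printoptions(precision=4,suppress=True)
T=capture('top');S=capture('side')
X,e=tri(T,(492.72,255.41),S,(379.5,144.8));print('screw',X,e, onplane(T,(492.72,255.41),.087))
f=lambda q,z:np.array([onplane(T,(440+u/3.75,200+v/3.75),z)[:2] for u,v in q])
for nm,q,z in(('base',[(44,60),(258,64),(266,560),(48,557)],.01),('heads',[(69,88),(240,93),(248,528),(72,524)],.01),('railsL',[(106,53),(109,561)],.022),('railsR',[(214,56),(222,563)],.022),('railLin',[(126,53),(129,561)],.022),('railRin',[(196,56),(204,563)],.022)):
    W=f(q,z);print(nm,W.ravel(),W.mean(0))
    if len(q)==4:
        d=(W[0]+W[1]-W[2]-W[3])/2;l=(W[0]-W[1]+W[3]-W[2])/2
        print(' yaw',np.degrees(np.arctan2(d[1],d[0])),np.degrees(np.arctan2(-l[0],l[1])),np.linalg.norm(d),np.linalg.norm(l))
    else:
        d=W[0]-W[1];print(' yaw',np.degrees(np.arctan2(d[1],d[0])),np.linalg.norm(d))
h=cv2.cvtColor(T['pixels'],cv2.COLOR_BGR2HSV)
m=((h[...,0]<18)&(h[...,1]>120)&(h[...,2]>60)).astype(np.uint8);m[:195]=0;m[360:]=0;m[:,:130]=0;m[:,265:]=0
cs=max(cv2.findContours(m,0,2)[0],key=cv2.contourArea);W=np.array([onplane(T,u,.012)[:2] for u in cs[:,0]]).astype(np.float32)
r=cv2.minAreaRect(W);print('tray',r)
E
```

```text
screw [ 0.535  -0.3281  0.0872] 0.00339631198231958 [ 0.5367 -0.3279  0.087 ]
base [ 0.633  -0.2616  0.6333 -0.3917  0.3375 -0.3893  0.3369 -0.2607] [ 0.4852 -0.3258]
 yaw -0.31155597416012415 0.197134928955755 0.29595886574159713 0.129348950021691
heads [ 0.6162 -0.2765  0.6153 -0.3803  0.3559 -0.3791  0.3563 -0.2751] [ 0.4859 -0.3278]
 yaw -0.29158541003615945 -0.3590679816397589 0.2596505566762084 0.10388781521414862
railsL [ 0.6359 -0.2959  0.3361 -0.2933] [ 0.486  -0.2946]
 yaw -0.50322501271171 0.2998588483688121
railsR [ 0.6355 -0.3609  0.3361 -0.3592] [ 0.4858 -0.3601]
 yaw -0.3252833077578795 0.2993691804195499
railLin [ 0.6362 -0.3079  0.3363 -0.3049] [ 0.4862 -0.3064]
 yaw -0.5739004451723287 0.29990910794755316
railRin [ 0.6352 -0.3501  0.3359 -0.3487] [ 0.4856 -0.3494]
 yaw -0.26165150792979797 0.29932543687332763
tray ((0.49327218532562256, 0.3116249740123749), (0.2121381163597107, 0.31108757853507996), 88.62501525878906)
```

```bash
cat > plan.py <<'E'
from h import *
def plan(cur,wps):
    """cur=(x,y,z,yaw deg) commanded; each wp = (x,y,z,yaw[blank yaw, tool = yaw-180]): tool row from previous wp"""
    for w in wps:
        a=np.radians(cur[3]-180); R=np.array([[np.cos(a),np.sin(a),0],[np.sin(a),-np.cos(a),0],[0,0,-1]])
        s=R.T@(np.array(w[:3])-np.array(cur[:3]))*100; rz=-np.radians(w[3]-cur[3])
        print('to',[round(float(v),4) for v in w],'rz %.3f  d %.2f %.2f %.2f  rows>=%d'%(rz,*s,max(np.linalg.norm(s)/4.17,abs(rz)/.125)+1)); cur=w
def look():
    from det import blanks,pair
    for n,z in(('top',.017),('side',.0235)):
        c=capture(n)
        for L,s in sorted(pair(blanks(c,z,box=(.2,.8,-.45,.45))),key=lambda q:(q[0][2][0]>.53,-q[0][2][1])):
            d=s[2]-L[2];ctr=L[2]+.35*d
            print(n,ctr[:2].round(4),'yaw %.1f'%np.degrees(np.arctan2(d[1],d[0])),L[0],s[0])
E
python3 - <<'E'
from plan import *
plan((.199,-.592,.242,18.6),[(.4565,-.1005,.12,-16.2),(.4565,-.1005,.026,-16.2),(.448,.006,.12,6.8),(.448,.006,.026,6.8),(.4445,.1008,.12,-10.4)])
E
```

```text
to [0.4565, -0.1005, 0.12, -16.2] rz 0.607  d -40.08 38.37 12.20  rows>=14
to [0.4565, -0.1005, 0.026, -16.2] rz -0.000  d 0.00 0.00 9.40  rows>=3
to [0.448, 0.006, 0.12, 6.8] rz -0.401  d 3.79 9.99 -9.40  rows>=4
to [0.448, 0.006, 0.026, 6.8] rz -0.000  d 0.00 0.00 9.40  rows>=3
to [0.4445, 0.1008, 0.12, -10.4] rz 0.300  d -0.77 9.45 -9.40  rows>=4
```

Call:
arm_command --pt "0 0 0 -20 19.2 6.1 -1" --pt "0 0 0 -20 19.2 6.1 -1" --pt "0 0 0 -20 19.2 6.1 -1" --pt "0 0 0 -20 19.2 6.1 -1" --pt "0 0 0 -20 19.2 6.1 -1" --pt "0 0 0 -20 19.2 6.1 -1" --pt "0 0 0 -20 19.2 6.1 -1" --pt "0 0 0 -20 19.2 6.1 -1"

```text
time_s: 1.07
tcp_pos: [0.3286, -0.3422, 0.1796]
ee_rot: [[-0.946, -0.324, -0.001], [-0.324, 0.946, 0.002], [0.001, 0.002, -1.0]]
wrist_force: [-0.1, 0.4, -0.8]
gripper_width: 1.004
gripper_force: 0.0
```

Call:
arm_command --pt "0 0 0.607 -20.08 19.17 6.1 -1" --pt "0 0 0.607 -20.08 19.17 6.1 -1" --pt "0 0 0.607 -20.08 19.17 6.1 -1" --pt "0 0 0.607 -20.08 19.17 6.1 -1" --pt "0 0 0.607 -20.08 19.17 6.1 -1" --pt "0 0 0.607 -20.08 19.17 6.1 -1" --pt "0 0 0.607 -20.08 19.17 6.1 -1" --pt "0 0 0.607 -20.08 19.17 6.1 -1"

```text
time_s: 1.73
tcp_pos: [0.4585, -0.0983, 0.1193]
ee_rot: [[-0.961, 0.277, 0.001], [0.277, 0.961, -0.0], [-0.001, 0.0, -1.0]]
wrist_force: [1.0, -0.7, 0.7]
gripper_width: 1.0
gripper_force: 0.0
```

```bash
python3 - <<'E'
from plan import *
s=sense();R=s['ee_rot'];print(s['time_s'],s['tcp_pos'],np.degrees(np.arctan2(R[1,0],R[0,0])),R[:,2],s['wrist_force'])
look()
E
```

```text
1.7333 [ 0.45852483 -0.09831069  0.11931886] 163.9436071362648 [ 1.24004882e-03 -1.20270424e-05 -9.99999231e-01] [ 1.004791   -0.65979158  0.65236666]
top [ 0.4304 -0.3212] yaw -90.6 518 420
top [0.6262 0.1064] yaw -10.4 215 89
top [0.6245 0.0012] yaw 0.0 212 89
top [ 0.6232 -0.1023] yaw 11.0 214 92
top [ 0.5811 -0.325 ] yaw -67.1 387 173
side [0.4958 0.4386] yaw -6.2 120 42
side [0.2398 0.3345] yaw -32.4 233 33
side [0.2859 0.3134] yaw -76.1 54 29
side [0.2189 0.3131] yaw 41.4 200 77
side [0.4409 0.1059] yaw -9.3 261 92
side [ 0.3932 -0.3257] yaw -92.6 585 171
side [0.5748 0.446 ] yaw -2.7 172 91
side [0.6643 0.3601] yaw -80.4 646 25
side [0.5688 0.1966] yaw -136.2 29 25
side [0.6236 0.1059] yaw -9.9 375 160
side [ 0.6619 -0.0137] yaw -59.7 150 86
side [ 0.6104 -0.0221] yaw -33.3 523 72
side [ 0.6186 -0.1019] yaw 12.3 310 131
side [ 0.5882 -0.3661] yaw -133.5 95 34
```

Call:
arm_command --pt "0 0 0 0 0 3 -1" --pt "0 0 0 0 0 6 -1" --pt "0 0 0 0 0 8 -1" --pt "0 0 0 0 0 9 -1" --pt "0 0 0 0 0 9.4 -1" --pt "0 0 0 0 0 9.4 -1" --pt "0 0 0 0 0 9.4 1" --pt "0 0 0 0 0 9.4 1"

```text
time_s: 2.5
tcp_pos: [0.4577, -0.101, 0.0266]
ee_rot: [[-0.96, 0.279, 0.002], [0.279, 0.96, 0.0], [-0.002, 0.001, -1.0]]
wrist_force: [0.5, 0.2, -0.3]
gripper_width: 0.918
gripper_force: 0.0
```

Call:
arm_command --pt "0 0 0 0 0 0 1" --pt "0 0 0 0 0 0 1" --pt "0 0 0 0 0 0 1" --pt "0 0 0 0 0 0 1" --pt "0 0 0 0 0 -1 1" --pt "0 0 0 0 0 -2.5 1" --pt "0 0 0 0 0 -2.5 1" --pt "0 0 0 0 0 -2.5 1"

```text
time_s: 3.17
tcp_pos: [0.4574, -0.1006, 0.0511]
ee_rot: [[-0.96, 0.278, 0.002], [0.278, 0.96, 0.0], [-0.002, 0.001, -1.0]]
wrist_force: [0.6, 0.5, 0.4]
gripper_width: 0.325
gripper_force: 0.0
```

Call:
arm_command --pt "0 0 0 0 0 0 1" --pt "0 0 0 0 0 0 1" --pt "0 0 0 0 0 0 1" --pt "0 0 0 0 0 0 1"

```text
time_s: 3.5
tcp_pos: [0.4575, -0.1006, 0.051]
ee_rot: [[-0.961, 0.278, 0.001], [0.278, 0.961, -0.0], [-0.001, -0.0, -1.0]]
wrist_force: [-1.5, 1.5, 8.6]
gripper_width: 0.044
gripper_force: 4.9
```

Call:
arm_command --pt "0 0 0 0 0 0 0" --pt "0 0 0 0 0 -3 -1" --pt "0 0 0 0 0 -6.9 -1" --pt "0 0 0 0 0 -6.9 -1" --pt "0 0 0 0 0 -6.9 -1" --pt "0 0 0 0 0 -6.9 -1" --pt "0 0 0 0 0 -6.9 -1" --pt "0 0 0 0 0 -6.9 -1"

```text
time_s: 4.17
tcp_pos: [0.456, -0.1009, 0.1183]
ee_rot: [[-0.96, 0.279, -0.003], [0.279, 0.96, -0.0], [0.003, -0.001, -1.0]]
wrist_force: [-0.3, -0.2, -0.5]
gripper_width: 0.563
gripper_force: 0.0
```

```bash
python3 - <<'E'
from plan import *
s=sense();print(s['time_s'],s['tcp_pos'],s['wrist_force'],s['gripper_width'])
cap('side','s1.png')
E
```

```text
4.1667 [ 0.45595214 -0.10085142  0.11827191] [-0.34445738 -0.19553719 -0.4749114 ] 0.5625712903691727
```

View pics/s1.png

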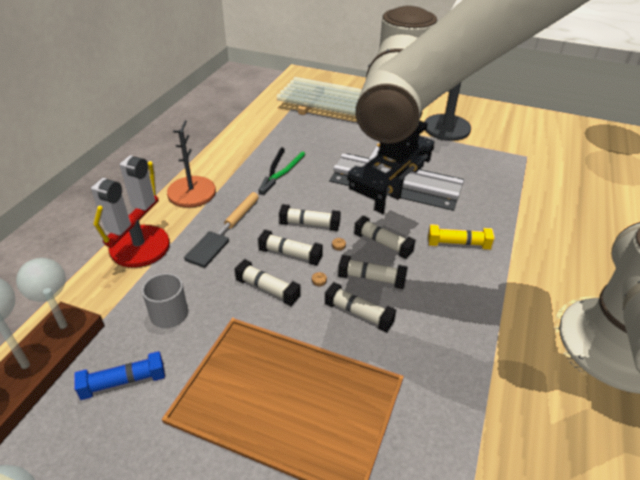

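The side view shows the blank still in place near (384,237). The fingers close slowly, so the lift came before the grip. I'll retry with a longer closing time.

Call:
arm_command --pt "0 0 0 0 0 3 -0.3" --pt "0 0 0 0 0 6 -0.3" --pt "0 0 0 0 0 8 -0.3" --pt "0 0 0 0 0 9 -0.3" --pt "0 0 0 0 0 9.4 -0.3" --pt "0 0 0 0 0 9.4 -0.3" --pt "0 0 0 0 0 9.4 1" --pt "0 0 0 0 0 9.4 1"

```text
time_s: 4.88
tcp_pos: [0.4575, -0.1007, 0.0262]
ee_rot: [[-0.961, 0.278, 0.002], [0.278, 0.961, 0.0], [-0.001, 0.0, -1.0]]
wrist_force: [0.1, 0.5, -0.1]
gripper_width: 0.568
gripper_force: 0.0
```

Call:
arm_command --pt "0 0 0 0 0 0 1" --pt "0 0 0 0 0 0 1" --pt "0 0 0 0 0 0 1" --pt "0 0 0 0 0 0 1" --pt "0 0 0 0 0 0 1" --pt "0 0 0 0 0 0 1"

```text
time_s: 5.38
tcp_pos: [0.4572, -0.1007, 0.0261]
ee_rot: [[-0.96, 0.278, 0.001], [0.278, 0.96, 0.0], [-0.001, 0.0, -1.0]]
wrist_force: [-1.2, 0.5, 5.5]
gripper_width: 0.337
gripper_force: 30.0
```

Call:
arm_command --pt "0 0 0 0 0 -0.5 1" --pt "0 0 0 0 0 -1 1" --pt "0 0 0 0 0 -1.5 1" --pt "0 0 0 0 0 -2 1" --pt "0 0 0 0 0 -2 1" --pt "0 0 0 0 0 -2 1" --pt "0 0 0 0 0 -2 1" --pt "0 0 0 0 0 -2 1"

```text
time_s: 6.05
tcp_pos: [0.4566, -0.1008, 0.0454]
ee_rot: [[-0.96, 0.279, -0.001], [0.279, 0.96, -0.0], [0.001, -0.0, -1.0]]
wrist_force: [0.7, -0.1, 0.2]
gripper_width: 0.336
gripper_force: 30.0
```

Call:
arm_command --pt "0 0 0 0 0 0 1" --pt "0 0 0 0 0 0 1" --pt "0 0 0 0 0 0 1"

```text
time_s: 6.3
tcp_pos: [0.4568, -0.1008, 0.0454]
ee_rot: [[-0.96, 0.278, -0.0], [0.278, 0.96, -0.0], [0.0, -0.0, -1.0]]
wrist_force: [-0.3, -0.4, -1.3]
gripper_width: 0.33
gripper_force: 30.0
```

```bash
cat > weigh.py <<'E'
from plan import *
F=[];E=[]
for i in range(7):
    capture('top' if i else 'side');s=sense();F.append(s['wrist_force']);E.append(s['effort'][:3])
F=np.array(F);E=np.array(E)
print('t %.2f'%s['time_s'],'F',F.mean(0).round(2),'std',F.std(0).round(2),'eff',E.mean(0).round(3),E.std(0).round(3),'w %.3f'%s['gripper_width'],s['tcp_pos'].round(4))
E
python3 weigh.py
```

```text
t 6.65 F [-0.08 -0.13 -0.94] std [0.42 0.4  0.22] eff [-1.0000e-03 -3.1212e+01  1.1131e+01] [0.001 0.006 0.004] w 0.338 [ 0.4569 -0.1007  0.0455]
```

Call:
arm_command --pt "0 0 0 0 0 1 1" --pt "0 0 0 0 0 1.9 1" --pt "0 0 0 0 0 1.95 1" --pt "0 0 0 0 0 1.95 -0.3" --pt "0 0 0 0 0 1.95 -0.3" --pt "0 0 0 0 0 1.95 -0.3" --pt "0 0 0 0 0 1.95 -0.3" --pt "0 0 0 0 0 0 -0.3"

```text
time_s: 7.32
tcp_pos: [0.4544, -0.1009, 0.0433]
ee_rot: [[-0.96, 0.279, -0.007], [0.279, 0.96, -0.0], [0.007, -0.002, -1.0]]
wrist_force: [-0.6, -0.7, 1.0]
gripper_width: 0.605
gripper_force: 0.0
```

Call:
arm_command --pt "0 0 0 0 0 -4 -0.3" --pt "0 0 0 0 0 -7.4 -0.3" --pt "0 0 -0.401 3.8 10 -7.4 -0.3" --pt "0 0 -0.401 3.8 10 -7.4 -0.3" --pt "0 0 -0.401 3.8 10 -7.4 -0.3" --pt "0 0 -0.401 3.8 10 -7.4 -0.3" --pt "0 0 -0.401 3.8 10 -7.4 -0.3" --pt "0 0 -0.401 3.8 10 -7.4 -0.3"

```text
time_s: 7.98
tcp_pos: [0.448, 0.006, 0.1197]
ee_rot: [[-0.993, -0.118, 0.0], [-0.118, 0.993, 0.0], [-0.0, 0.0, -1.0]]
wrist_force: [0.1, -0.1, -0.1]
gripper_width: 0.653
gripper_force: 0.0
```

```bash
python3 - <<'E'
from plan import *
s=sense();R=s['ee_rot'];print(s['time_s'],s['tcp_pos'],np.degrees(np.arctan2(R[1,0],R[0,0])),s['gripper_width'])
c=cap('side');t=cap('top')
cv2.imwrite('pics/b2.png',np.hstack([c['pixels'][180:350,200:520],t['pixels'][180:350,230:470]]))
E
```

```text
7.9833 [0.44802269 0.00600066 0.11970283] -173.21898130714993 0.6530820327107936
```

View pics/b2.png

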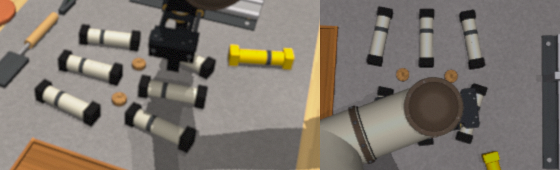

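The crops show all six blanks where they were. The second blank sits under the gripper, at side-crop (172,92).

Call:
arm_command --pt "0 0 0 0 0 3 -0.3" --pt "0 0 0 0 0 6 -0.3" --pt "0 0 0 0 0 8 -0.3" --pt "0 0 0 0 0 9 -0.3" --pt "0 0 0 0 0 9.4 -0.3" --pt "0 0 0 0 0 9.4 1" --pt "0 0 0 0 0 9.4 1" --pt "0 0 0 0 0 9.4 1"

```text
time_s: 8.75
tcp_pos: [0.4489, 0.0058, 0.0264]
ee_rot: [[-0.993, -0.118, 0.002], [-0.118, 0.993, 0.001], [-0.002, 0.0, -1.0]]
wrist_force: [0.3, 0.0, -0.2]
gripper_width: 0.504
gripper_force: 0.0
```

Call:
arm_command --pt "0 0 0 0 0 0 1" --pt "0 0 0 0 0 0 1" --pt "0 0 0 0 0 0 1" --pt "0 0 0 0 0 0 1" --pt "0 0 0 0 0 0 1" --pt "0 0 0 0 0 -0.5 1" --pt "0 0 0 0 0 -1.2 1" --pt "0 0 0 0 0 -2 1"

```text
time_s: 9.42
tcp_pos: [0.4477, 0.0057, 0.0458]
ee_rot: [[-0.993, -0.118, -0.001], [-0.118, 0.993, -0.0], [0.001, -0.0, -1.0]]
wrist_force: [0.4, 0.3, -1.3]
gripper_width: 0.332
gripper_force: 30.0
```

```bash
python3 weigh.py; python3 weigh.py
```

```text
t 9.77 F [ 0.03  0.22 -1.12] std [0.44 0.76 0.91] eff [ -0.034 -29.423  10.723] [0.091 1.141 0.412] w 0.334 [0.448  0.0058 0.0453]
t 10.12 F [-0.31  0.08 -1.37] std [0.42 0.39 0.39] eff [-1.0000e-03 -2.9716e+01  1.0791e+01] [0.001 0.048 0.008] w 0.335 [0.4481 0.0059 0.0454]
```

Call:
arm_command --pt "0 0 0 0 0 1 1" --pt "0 0 0 0 0 1.9 1" --pt "0 0 0 0 0 1.95 1" --pt "0 0 0 0 0 1.95 -0.3" --pt "0 0 0 0 0 1.95 -0.3" --pt "0 0 0 0 0 1.95 -0.3" --pt "0 0 0 0 0 1.95 -0.3" --pt "0 0 0 0 0 0 -0.3"

```text
time_s: 10.78
tcp_pos: [0.446, 0.0051, 0.0435]
ee_rot: [[-0.993, -0.118, -0.007], [-0.118, 0.993, -0.002], [0.007, -0.001, -1.0]]
wrist_force: [-0.5, -0.3, 0.5]
gripper_width: 0.604
gripper_force: 0.0
```

Call:
arm_command --pt "0 0 0 0 0 -4 -0.3" --pt "0 0 0 0 0 -7.4 -0.3" --pt "0 0 0.3 -0.8 9.45 -7.4 -0.3" --pt "0 0 0.3 -0.8 9.45 -7.4 -0.3" --pt "0 0 0.3 -0.8 9.45 -7.4 -0.3" --pt "0 0 0.3 -0.8 9.45 -7.4 -0.3" --pt "0 0 0.3 -0.8 9.45 -7.4 -0.3" --pt "0 0 0.3 -0.8 9.45 -7.4 -0.3"

```text
time_s: 11.45
tcp_pos: [0.4445, 0.1003, 0.1195]
ee_rot: [[-0.984, 0.179, -0.001], [0.179, 0.984, -0.0], [0.001, -0.0, -1.0]]
wrist_force: [0.2, 0.5, 0.6]
gripper_width: 0.65
gripper_force: 0.0
```

```bash
python3 - <<'E'
from plan import *
s=sense();R=s['ee_rot'];print(s['time_s'],s['tcp_pos'],np.degrees(np.arctan2(R[1,0],R[0,0])),s['gripper_width'])
look()
plan((.4445,.1008,.12,-10.4),[(.6253,.1063,.12,-10.5),(.623,.0012,.12,0),(.622,-.1023,.12,11)])
E
```

```text
11.45 [0.44453809 0.10032677 0.11945232] 169.66745973287365 0.6496115395487624
top [ 0.4555 -0.1021] yaw -16.7 228 96
top [ 0.4297 -0.3214] yaw -87.5 552 433
top [0.6261 0.1066] yaw -10.4 222 92
top [0.6244 0.0011] yaw -0.0 214 94
top [ 0.6232 -0.1024] yaw 11.0 217 94
top [ 0.5813 -0.3251] yaw -67.2 397 174
side [0.4982 0.4404] yaw -7.5 190 74
side [0.2549 0.355 ] yaw 19.8 471 106
side [0.5171 0.1883] yaw -31.4 29 27
side [0.6693 0.4389] yaw -27.0 50 28
side [0.6652 0.3848] yaw 72.7 974 50
side [0.7903 0.1382] yaw 129.7 114 48
side [0.6236 0.1058] yaw -10.1 376 161
side [ 0.6185 -0.102 ] yaw 12.6 318 134
to [0.6253, 0.1063, 0.12, -10.5] rz 0.002  d -17.68 3.80 0.00  rows>=5
to [0.623, 0.0012, 0.12, 0.0] rz -0.183  d -1.69 -10.38 0.00  rows>=3
to [0.622, -0.1023, 0.12, 11.0] rz -0.192  d 0.10 -10.35 0.00  rows>=3
```

Call:
arm_command --pt "0 0 0 0 0 3 -0.3" --pt "0 0 0 0 0 6 -0.3" --pt "0 0 0 0 0 8 -0.3" --pt "0 0 0 0 0 9 -0.3" --pt "0 0 0 0 0 9.4 -0.3" --pt "0 0 0 0 0 9.4 1" --pt "0 0 0 0 0 9.4 1" --pt "0 0 0 0 0 9.4 1"

```text
time_s: 12.22
tcp_pos: [0.4456, 0.1007, 0.0264]
ee_rot: [[-0.984, 0.18, 0.002], [0.18, 0.984, 0.001], [-0.001, 0.001, -1.0]]
wrist_force: [-0.2, 0.0, -0.3]
gripper_width: 0.507
gripper_force: 0.0
```

Call:
arm_command --pt "0 0 0 0 0 0 1" --pt "0 0 0 0 0 0 1" --pt "0 0 0 0 0 0 1" --pt "0 0 0 0 0 0 1" --pt "0 0 0 0 0 -0.5 1" --pt "0 0 0 0 0 -1.2 1" --pt "0 0 0 0 0 -2 1" --pt "0 0 0 0 0 -2 1"

```text
time_s: 12.88
tcp_pos: [0.4459, 0.1012, 0.0472]
ee_rot: [[-0.984, 0.18, 0.003], [0.18, 0.984, 0.002], [-0.003, 0.002, -1.0]]
wrist_force: [-0.2, -0.8, -1.1]
gripper_width: 0.34
gripper_force: 30.0
```

```bash
python3 weigh.py
```

```text
t 13.23 F [ 0.08 -0.07 -1.2 ] std [0.64 0.58 0.54] eff [ 8.0000e-03 -3.0494e+01  1.1021e+01] [0.008 0.07  0.075] w 0.335 [0.4447 0.1005 0.0453]
```

Call:
arm_command --pt "0 0 0 0 0 1 1" --pt "0 0 0 0 0 1.9 1" --pt "0 0 0 0 0 1.95 1" --pt "0 0 0 0 0 1.95 -0.3" --pt "0 0 0 0 0 1.95 -0.3" --pt "0 0 0 0 0 1.95 -0.3" --pt "0 0 0 0 0 1.95 -0.3" --pt "0 0 0 0 0 -4 -0.3"

```text
time_s: 13.9
tcp_pos: [0.4402, 0.098, 0.0607]
ee_rot: [[-0.983, 0.182, -0.017], [0.182, 0.983, -0.01], [0.015, -0.013, -1.0]]
wrist_force: [-0.3, 0.1, -0.4]
gripper_width: 0.609
gripper_force: 0.0
```

Call:
arm_command --pt "0 0 0 0 0 -3.8 -0.3" --pt "0 0 0 -17.7 3.8 -3.8 -0.3" --pt "0 0 0 -17.7 3.8 -3.8 -0.3" --pt "0 0 0 -17.7 3.8 -3.8 -0.3" --pt "0 0 0 -17.7 3.8 -3.8 -0.3" --pt "0 0 0 -17.7 3.8 -3.8 -0.3" --pt "0 0 0 -17.7 3.8 -3.8 -0.3" --pt "0 0 0 -17.7 3.8 -3.8 -0.3"

```text
time_s: 14.57
tcp_pos: [0.6256, 0.1057, 0.1047]
ee_rot: [[-0.983, 0.181, -0.002], [0.181, 0.983, -0.0], [0.002, -0.001, -1.0]]
wrist_force: [-0.5, 0.5, 0.1]
gripper_width: 0.648
gripper_force: 0.0
```

```bash
python3 - <<'E'
from plan import *
s=sense();R=s['ee_rot'];print(s['time_s'],s['tcp_pos'],np.degrees(np.arctan2(R[1,0],R[0,0])),s['gripper_width'])
look()
E
```

```text
14.5667 [0.62558705 0.10572694 0.10465831] 169.54660185046382 0.6482310749483503
top [0.4496 0.0991] yaw -9.0 155 104
top [0.4486 0.0048] yaw 6.6 235 102
top [ 0.4557 -0.1022] yaw -16.5 237 100
top [ 0.4195 -0.3289] yaw -65.5 1128 436
top [ 0.6229 -0.003 ] yaw -1.7 166 51
top [ 0.623  -0.1024] yaw 11.2 228 95
top [ 0.5817 -0.3252] yaw -68.1 419 175
side [0.3302 0.2072] yaw -155.5 208 136
side [0.2135 0.0725] yaw -85.1 31 27
side [0.3424 0.0628] yaw -104.0 44 25
side [ 0.3135 -0.2516] yaw 117.9 35 28
side [ 0.4257 -0.3257] yaw -88.0 903 282
side [ 0.3427 -0.3735] yaw 145.6 82 27
side [0.7023 0.2021] yaw 157.0 118 26
side [ 0.6129 -0.1262] yaw -50.3 423 27
```

Call:
arm_command --pt "0 0 0 0 0 3 -0.3" --pt "0 0 0 0 0 5.5 -0.3" --pt "0 0 0 0 0 7 -0.3" --pt "0 0 0 0 0 7.7 -0.3" --pt "0 0 0 0 0 8 -0.3" --pt "0 0 0 0 0 8 1" --pt "0 0 0 0 0 8 1" --pt "0 0 0 0 0 8 1"

```text
time_s: 15.33
tcp_pos: [0.6267, 0.1065, 0.0273]
ee_rot: [[-0.984, 0.18, 0.003], [0.18, 0.984, 0.001], [-0.002, 0.001, -1.0]]
wrist_force: [-0.1, -0.3, 0.1]
gripper_width: 0.502
gripper_force: 0.0
```

Call:
arm_command --pt "0 0 0 0 0 0 1" --pt "0 0 0 0 0 0 1" --pt "0 0 0 0 0 0 1" --pt "0 0 0 0 0 0 1" --pt "0 0 0 0 0 -0.5 1" --pt "0 0 0 0 0 -1.2 1" --pt "0 0 0 0 0 -2 1" --pt "0 0 0 0 0 -2 1"

```text
time_s: 16.0
tcp_pos: [0.6271, 0.1065, 0.0478]
ee_rot: [[-0.984, 0.18, 0.003], [0.18, 0.984, 0.001], [-0.003, 0.002, -1.0]]
wrist_force: [0.4, 0.6, 0.0]
gripper_width: 0.337
gripper_force: 30.0
```

```bash
python3 weigh.py
```

```text
t 16.35 F [-0.14  0.04 -0.82] std [0.53 0.37 0.83] eff [ 2.0000e-03 -4.5090e+01  1.4608e+01] [0.013 0.112 0.093] w 0.335 [0.6257 0.106  0.0453]
```

Call:
arm_command --pt "0 0 0 0 0 1 1" --pt "0 0 0 0 0 1.9 1" --pt "0 0 0 0 0 1.95 1" --pt "0 0 0 0 0 1.95 -0.3" --pt "0 0 0 0 0 1.95 -0.3" --pt "0 0 0 0 0 1.95 -0.3" --pt "0 0 0 0 0 1.95 -0.3" --pt "0 0 0 0 0 0 -0.3"

```text
time_s: 17.02
tcp_pos: [0.623, 0.1051, 0.0418]
ee_rot: [[-0.983, 0.181, -0.008], [0.181, 0.983, -0.003], [0.008, -0.004, -1.0]]
wrist_force: [-0.1, 0.5, -0.6]
gripper_width: 0.61
gripper_force: 0.0
```

Call:
arm_command --pt "0 0 0 0 0 -4 -0.3" --pt "0 0 0 0 0 -7.4 -0.3" --pt "0 0 -0.183 -1.7 -10.4 -7.4 -0.3" --pt "0 0 -0.183 -1.7 -10.4 -7.4 -0.3" --pt "0 0 -0.183 -1.7 -10.4 -7.4 -0.3" --pt "0 0 -0.183 -1.7 -10.4 -7.4 -0.3" --pt "0 0 -0.183 -1.7 -10.4 -7.4 -0.3" --pt "0 0 -0.183 -1.7 -10.4 -7.4 -0.3"

```text
time_s: 17.68
tcp_pos: [0.6239, 0.0009, 0.1196]
ee_rot: [[-1.0, -0.001, 0.0], [-0.001, 1.0, 0.0], [-0.0, 0.0, -1.0]]
wrist_force: [0.3, 0.3, -1.0]
gripper_width: 0.654
gripper_force: 0.0
```

```bash
python3 - <<'E'
from plan import *
s=sense();R=s['ee_rot'];print(s['time_s'],s['tcp_pos'],np.degrees(np.arctan2(R[1,0],R[0,0])),s['gripper_width'])
c=cap('side');t=cap('top')
cv2.imwrite('pics/b5.png',np.hstack([c['pixels'][180:350,200:520],t['pixels'][180:350,230:470]]))
look()
E
```

```text
17.6833 [0.62392926 0.00092254 0.11961708] -179.92015893228825 0.6538751250413676
top [0.4487 0.0047] yaw 6.6 235 99
top [ 0.4556 -0.1021] yaw -16.6 234 97
top [ 0.4269 -0.322 ] yaw -82.3 627 435
top [ 0.5812 -0.3251] yaw -67.0 402 174
side [0.4433 0.1004] yaw -11.0 192 70
side [ 0.3081 -0.2158] yaw -102.2 92 25
side [ 0.2986 -0.2167] yaw -32.8 95 26
side [ 0.3136 -0.2843] yaw -115.0 34 28
side [ 0.4256 -0.3257] yaw -88.4 904 283
side [0.7662 0.3176] yaw 105.6 256 32
side [0.6876 0.2383] yaw 153.6 277 39
side [0.6677 0.1898] yaw 98.9 52 42
side [ 0.7729 -0.0166] yaw -87.4 45 26
side [ 0.6228 -0.1125] yaw 34.2 492 62
```

View pics/b5.png

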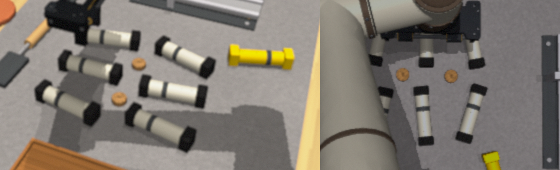

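The crops show nothing disturbed. The fifth blank, at side-crop (90,66), is under the gripper.

Call:
arm_command --pt "0 0 0 0 0 3 -0.3" --pt "0 0 0 0 0 6 -0.3" --pt "0 0 0 0 0 8 -0.3" --pt "0 0 0 0 0 9 -0.3" --pt "0 0 0 0 0 9.4 -0.3" --pt "0 0 0 0 0 9.4 1" --pt "0 0 0 0 0 9.4 1" --pt "0 0 0 0 0 9.4 1"

```text
time_s: 18.55
tcp_pos: [0.6251, 0.0012, 0.0273]
ee_rot: [[-1.0, -0.002, 0.003], [-0.002, 1.0, 0.001], [-0.003, 0.001, -1.0]]
wrist_force: [-0.5, -0.2, 1.1]
gripper_width: 0.503
gripper_force: 0.0
```

Call:
arm_command --pt "0 0 0 0 0 0 1" --pt "0 0 0 0 0 0 1" --pt "0 0 0 0 0 0 1" --pt "0 0 0 0 0 0 1" --pt "0 0 0 0 0 -0.5 1" --pt "0 0 0 0 0 -1.2 1" --pt "0 0 0 0 0 -2 1" --pt "0 0 0 0 0 -2 1"

```text
time_s: 19.22
tcp_pos: [0.6251, 0.0009, 0.0477]
ee_rot: [[-1.0, -0.002, 0.003], [-0.002, 1.0, 0.0], [-0.003, 0.0, -1.0]]
wrist_force: [-0.3, -0.7, -0.6]
gripper_width: 0.335
gripper_force: 30.0
```

```bash
python3 weigh.py
```

```text
t 19.57 F [ 0.31  0.18 -0.85] std [0.44 0.44 0.54] eff [ 1.0000e-03 -4.4295e+01  1.4422e+01] [0.012 0.11  0.092] w 0.336 [0.6236 0.0007 0.0453]
```

Call:
arm_command --pt "0 0 0 0 0 1 1" --pt "0 0 0 0 0 1.9 1" --pt "0 0 0 0 0 1.95 1" --pt "0 0 0 0 0 1.95 -0.3" --pt "0 0 0 0 0 1.95 -0.3" --pt "0 0 0 0 0 1.95 -0.3" --pt "0 0 0 0 0 1.95 -0.3" --pt "0 0 0 0 0 0 -0.3"

```text
time_s: 20.23
tcp_pos: [0.6209, 0.0002, 0.0418]
ee_rot: [[-1.0, -0.001, -0.009], [-0.001, 1.0, -0.001], [0.009, -0.001, -1.0]]
wrist_force: [-0.7, 0.2, -0.4]
gripper_width: 0.606
gripper_force: 0.0
```

Call:
arm_command --pt "0 0 0 0 0 -4 -0.3" --pt "0 0 0 0 0 -7.4 -0.3" --pt "0 0 -0.192 0.1 -10.35 -7.4 -0.3" --pt "0 0 -0.192 0.1 -10.35 -7.4 -0.3" --pt "0 0 -0.192 0.1 -10.35 -7.4 -0.3" --pt "0 0 -0.192 0.1 -10.35 -7.4 -0.3" --pt "0 0 -0.192 0.1 -10.35 -7.4 -0.3" --pt "0 0 -0.192 0.1 -10.35 -7.4 -0.3"

```text
time_s: 20.9
tcp_pos: [0.6229, -0.1025, 0.1194]
ee_rot: [[-0.981, -0.192, -0.0], [-0.192, 0.981, 0.0], [0.0, 0.0, -1.0]]
wrist_force: [-0.8, 0.5, 0.0]
gripper_width: 0.65
gripper_force: 0.0
```

```bash
python3 - <<'E'
from plan import *
s=sense();R=s['ee_rot'];print(s['time_s'],s['tcp_pos'],np.degrees(np.arctan2(R[1,0],R[0,0])),s['gripper_width'])
look()
plan((.623,-.1022,.12,11),[(.426,-.15,.12,-.4),(.426,-.328,.12,-.4)])
E
```

```text
20.9 [ 0.62293343 -0.10249421  0.11939358] -168.91869211104796 0.6497826889056901
top [ 0.4555 -0.1021] yaw -16.5 232 97
top [ 0.4281 -0.3217] yaw -84.5 596 434
top [ 0.3992 -0.3276] yaw 3.3 112 26
top [ 0.5812 -0.3251] yaw -67.0 401 174
side [0.237  0.3532] yaw 22.2 155 45
side [0.4428 0.1004] yaw -8.9 445 176
side [0.4455 0.006 ] yaw 6.2 186 72
side [ 0.2253 -0.0752] yaw -60.8 653 25
side [ 0.5393 -0.064 ] yaw 51.7 53 52
side [ 0.4547 -0.1019] yaw -16.2 303 127
side [ 0.4555 -0.1551] yaw -2.5 58 29
side [ 0.43   -0.2116] yaw -173.7 179 41
side [ 0.4256 -0.3256] yaw -89.2 881 268
side [0.6678 0.4406] yaw -28.8 38 26
side [0.5193 0.4462] yaw -174.5 704 188
side [0.6656 0.3824] yaw 68.4 963 40
side [0.6231 0.1086] yaw -10.7 308 136
side [ 0.7969 -0.2815] yaw 100.2 59 27
to [0.426, -0.15, 0.12, -0.4] rz 0.199  d 20.25 -0.93 0.00  rows>=5
to [0.426, -0.328, 0.12, -0.4] rz -0.000  d -0.12 -17.80 0.00  rows>=5
```

Call:
arm_command --pt "0 0 0 0 0 3 -0.3" --pt "0 0 0 0 0 6 -0.3" --pt "0 0 0 0 0 8 -0.3" --pt "0 0 0 0 0 9 -0.3" --pt "0 0 0 0 0 9.4 -0.3" --pt "0 0 0 0 0 9.4 1" --pt "0 0 0 0 0 9.4 1" --pt "0 0 0 0 0 9.4 1"

```text
time_s: 21.67
tcp_pos: [0.6243, -0.1025, 0.0274]
ee_rot: [[-0.981, -0.193, 0.003], [-0.193, 0.981, -0.0], [-0.003, -0.001, -1.0]]
wrist_force: [1.3, -0.5, 0.0]
gripper_width: 0.5
gripper_force: 0.0
```

Call:
arm_command --pt "0 0 0 0 0 0 1" --pt "0 0 0 0 0 0 1" --pt "0 0 0 0 0 0 1" --pt "0 0 0 0 0 0 1" --pt "0 0 0 0 0 -0.5 1" --pt "0 0 0 0 0 -1.2 1" --pt "0 0 0 0 0 -2 1" --pt "0 0 0 0 0 -2 1"

```text
time_s: 22.33
tcp_pos: [0.6241, -0.1031, 0.0475]
ee_rot: [[-0.981, -0.193, 0.003], [-0.193, 0.981, -0.0], [-0.003, -0.001, -1.0]]
wrist_force: [0.8, 0.0, -2.3]
gripper_width: 0.338
gripper_force: 30.0
```

```bash
python3 weigh.py
```

```text
t 22.68 F [ 0.31  0.2  -2.63] std [0.52 0.57 0.46] eff [-5.0000e-03 -4.5883e+01  1.5047e+01] [0.013 0.123 0.1  ] w 0.335 [ 0.6228 -0.1028  0.0452]
```

Call:
arm_command --pt "0 0 0 0 0 -3 1" --pt "0 0 0 0 0 -5.4 1" --pt "0 0 0.1 4 -0.2 -5.4 1" --pt "0 0 0.199 8 -0.4 -5.4 1" --pt "0 0 0.199 12 -0.6 -5.4 1" --pt "0 0 0.199 16 -0.8 -5.4 1" --pt "0 0 0.199 20.25 -0.9 -5.4 1" --pt "0 0 0.199 20.25 -0.9 -5.4 1"

```text
time_s: 23.35
tcp_pos: [0.4152, -0.1511, 0.0981]
ee_rot: [[-1.0, 0.01, -0.012], [0.01, 1.0, 0.002], [0.012, 0.002, -1.0]]
wrist_force: [-0.9, 0.1, -3.1]
gripper_width: 0.333
gripper_force: 30.0
```

Call:
arm_command --pt "0 0 0 0 -4 0 1" --pt "0 0 0 -0.1 -8 0 1" --pt "0 0 0 -0.1 -12 0 1" --pt "0 0 0 -0.1 -15 0 1" --pt "0 0 0 -0.1 -17.8 0 1" --pt "0 0 0 -0.1 -17.8 0 1" --pt "0 0 0 -0.1 -17.8 0 1"

```text
time_s: 23.93
tcp_pos: [0.4259, -0.3298, 0.0992]
ee_rot: [[-1.0, 0.008, -0.001], [0.008, 1.0, 0.0], [0.001, 0.0, -1.0]]
wrist_force: [-0.4, 1.0, -2.4]
gripper_width: 0.334
gripper_force: 30.0
```

```bash
python3 - <<'E'
from plan import *
s=sense();R=s['ee_rot'];print(s['time_s'],s['tcp_pos'],np.degrees(np.arctan2(R[1,0],R[0,0])),s['gripper_width'],s['wrist_force'])
c=cap('side');t=cap('top')
cv2.imwrite('pics/b6.png',np.hstack([c['pixels'][100:320,240:520],t['pixels'][180:400,260:540]]))
E
```

```text
23.9333 [ 0.42586518 -0.32975397  0.09919529] 179.5273237239258 0.33374862353297063 [-0.36743296  1.01217831 -2.37383275]
```

View pics/b6.png

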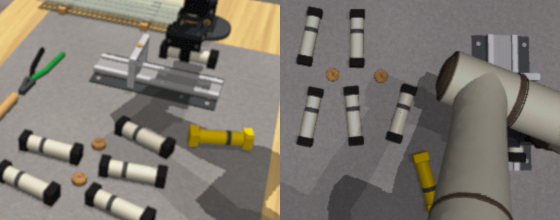

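The side crop shows the solid blank held level over the lower end of the channel, at crop (190,55), with the portal clear at (138,60).

Call:
arm_command --pt "0 0 0 0 0 2.5 1" --pt "0 0 0 0 0 4.5 1" --pt "0 0 0 0 0 5.2 1" --pt "0 0 0 0 0 5.5 1" --pt "0 0 0 0 0 5.7 1" --pt "0 0 0 0 0 5.7 1" --pt "0 0 0 0 0 5.7 1" --pt "0 0 0 0 0 5.7 1"

```text
time_s: 24.7
tcp_pos: [0.4269, -0.3288, 0.0437]
ee_rot: [[-1.0, 0.005, 0.002], [0.005, 1.0, -0.001], [-0.002, -0.001, -1.0]]
wrist_force: [0.5, 0.5, -2.3]
gripper_width: 0.336
gripper_force: 30.0
```

Call:
arm_command --pt "0 0 0 0 0 0 1"

```text
time_s: 24.78
tcp_pos: [0.4266, -0.3287, 0.0435]
ee_rot: [[-1.0, 0.005, 0.002], [0.005, 1.0, -0.001], [-0.002, -0.001, -1.0]]
wrist_force: [-0.3, 0.5, -1.7]
gripper_width: 0.334
gripper_force: 30.0
```

Call:
arm_command --pt "0 0 0 0 0 0 1"

```text
time_s: 24.87
tcp_pos: [0.4264, -0.3287, 0.0433]
ee_rot: [[-1.0, 0.005, 0.001], [0.005, 1.0, -0.0], [-0.001, -0.0, -1.0]]
wrist_force: [-0.8, 0.5, -1.9]
gripper_width: 0.333
gripper_force: 30.0
```

Call:
arm_command --pt "0 0 0 0 0 0.1 1" --pt "0 0 0 0 0 0.1 -0.1" --pt "0 0 0 0 0 0.1 -0.1" --pt "0 0 0 0 0 0.1 -0.1" --pt "0 0 0 0 0 0.1 -0.1" --pt "0 0 0 0 0 -2 -0.1" --pt "0 0 0 2.8 0 -2.5 -0.1" --pt "0 0 0 2.8 0 -2.5 -0.1"

```text
time_s: 25.53
tcp_pos: [0.3952, -0.3278, 0.0687]
ee_rot: [[-1.0, 0.007, -0.001], [0.007, 1.0, 0.001], [0.001, 0.001, -1.0]]
wrist_force: [0.2, 0.9, -0.9]
gripper_width: 0.553
gripper_force: 0.0
```

Call:
arm_command --pt "0 0 0 0 0 1.5 -0.1" --pt "0 0 0 0 0 2.5 -0.1" --pt "0 0 0 0 0 2.6 -0.1" --pt "0 0 0 0 0 2.6 -0.1" --pt "0 0 0 0 0 2.6 1" --pt "0 0 0 0 0 2.6 1" --pt "0 0 0 0 0 2.6 1" --pt "0 0 0 0 0 2.6 1"

```text
time_s: 26.2
tcp_pos: [0.3985, -0.3285, 0.042]
ee_rot: [[-1.0, 0.005, 0.001], [0.005, 1.0, -0.0], [-0.001, -0.0, -1.0]]
wrist_force: [0.4, 0.1, 0.0]
gripper_width: 0.336
gripper_force: 30.1
```

Call:
arm_command --pt "0 0 0 0 0 0 1" --pt "0 0 0 0 0 0 1" --pt "0 0 0 0 0 0 1"

```text
time_s: 26.45
tcp_pos: [0.3985, -0.3285, 0.0419]
ee_rot: [[-1.0, 0.005, 0.001], [0.005, 1.0, -0.0], [-0.001, -0.0, -1.0]]
wrist_force: [1.6, -0.5, -0.2]
gripper_width: 0.336
gripper_force: 30.0
```

```bash
python3 - <<'E'
from plan import *
s=sense();R=s['ee_rot'];print(s['time_s'],s['tcp_pos'],np.degrees(np.arctan2(R[1,0],R[0,0])),s['gripper_width'],s['wrist_force'],s['gripper_force'])
c=cap('side');t=cap('top')
a=lambda i:cv2.resize(i,None,fx=3,fy=3,interpolation=cv2.INTER_CUBIC)
cv2.imwrite('pics/b7.png',np.hstack([a(c['pixels'][130:220,320:480])]))
E
```

```text
26.45 [ 0.39845262 -0.32849826  0.04190496] 179.7077412474288 0.335652819282056 [ 1.64659295 -0.49039706 -0.24249701] 30.000008940696716
```

View pics/b7.png

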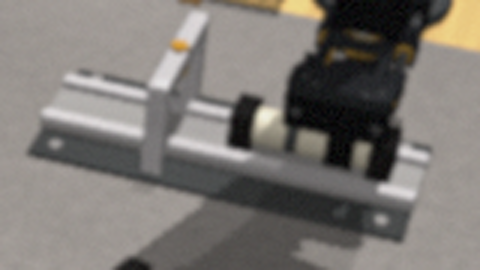

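The crop shows the blank seated in the channel, front cap at (245,120). The fingers hold its rear part near (345,145), and the portal is ahead at (170,90).

Call:
arm_command --pt "0 0 0 -0.5 0 0 1" --pt "0 0 0 -1.3 0 0 1" --pt "0 0 0 -2.3 0 0 1" --pt "0 0 0 -3.3 0 0 1" --pt "0 0 0 -4.3 0 0 1" --pt "0 0 0 -5 0 0 1" --pt "0 0 0 -5 0 0 1"

```text
time_s: 27.13
tcp_pos: [0.4512, -0.3289, 0.0418]
ee_rot: [[-1.0, 0.004, 0.003], [0.004, 1.0, -0.001], [-0.003, -0.001, -1.0]]
wrist_force: [1.8, 0.6, 0.2]
gripper_width: 0.337
gripper_force: 30.0
```

Call:
arm_command --pt "0 0 0 -1 0 0 1" --pt "0 0 0 -2 0 0 1" --pt "0 0 0 -3 0 0 1" --pt "0 0 0 -3.6 0 0 1" --pt "0 0 0 -4 0 0 1" --pt "0 0 0 -4 0 0 1" --pt "0 0 0 -4 0 0 1"

```text
time_s: 27.72
tcp_pos: [0.4897, -0.329, 0.042]
ee_rot: [[-1.0, 0.005, 0.003], [0.005, 1.0, -0.001], [-0.003, -0.001, -1.0]]
wrist_force: [2.5, 0.2, 0.4]
gripper_width: 0.336
gripper_force: 30.0
```

```bash
python3 - <<'E'
from plan import *
s=sense();R=s['ee_rot'];print(s['time_s'],s['tcp_pos'],np.degrees(np.arctan2(R[1,0],R[0,0])),s['gripper_width'],s['wrist_force'],s['gripper_force'])
c=cap('side','s8.png');np.save('s8.npy',c,allow_pickle=True)
print(proj(c,[(.536,-.328,.056),(.536,-.328,.031),(.536,-.328,.046)]))
cv2.imwrite('pics/b8.png',cv2.resize(c['pixels'][130:220,330:450],None,fx=6,fy=6,interpolation=cv2.INTER_CUBIC))
E
```

```text
27.7167 [ 0.48970251 -0.32897732  0.04197532] 179.72808262855156 0.3359449295967628 [2.46770239 0.18392006 0.36443771] 29.99872863292694
[[377.14189676 156.16345546]
 [376.22374198 165.11926829]
 [376.77172861 159.77412848]]
```

View pics/b8.png

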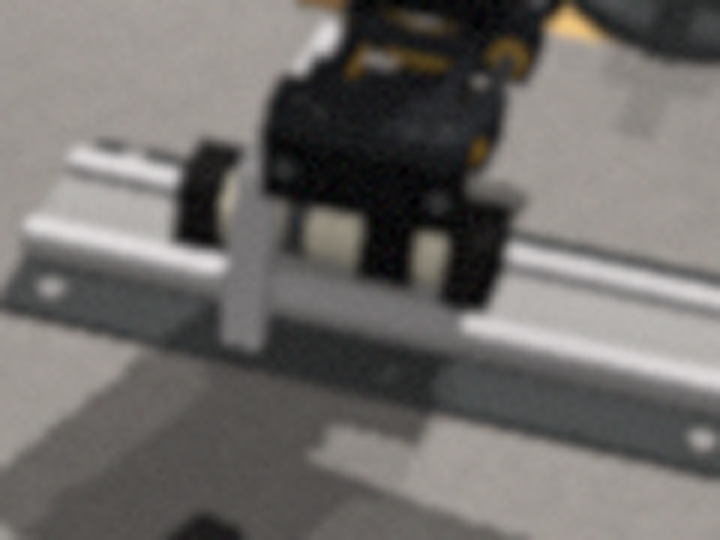

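The ring is at crop (293,222), about 5 mm short of the point, which is hidden behind the post and beam. I'll move 4.5 mm on, release, back off and measure with a clear view.

Call:
arm_command --pt "0 0 0 -0.25 0 0 1" --pt "0 0 0 -0.45 0 0 1" --pt "0 0 0 -0.45 0 0 1" --pt "0 0 0 -0.45 0 0 1" --pt "0 0 0 -0.45 0 0 -0.1" --pt "0 0 0 -0.45 0 0 -0.1" --pt "0 0 0 -0.45 0 0 -0.1" --pt "0 0 0 -0.45 0 0 -0.1"

```text
time_s: 28.43
tcp_pos: [0.4931, -0.329, 0.0419]
ee_rot: [[-1.0, 0.005, 0.001], [0.005, 1.0, -0.0], [-0.001, -0.0, -1.0]]
wrist_force: [0.2, 0.0, 0.2]
gripper_width: 0.52
gripper_force: 0.0
```

Call:
arm_command --pt "0 0 0 0 0 -2 -0.1" --pt "0 0 0 0 0 -5 -0.1" --pt "0 0 0 0 4 -8 -0.1" --pt "0 0 0 0 8 -8 -0.1" --pt "0 0 0 0 12 -8 -0.1" --pt "0 0 0 6 16 -8 -0.1" --pt "0 0 0 6 20 -8 -0.1" --pt "0 0 0 6 20 -8 -0.1"

```text
time_s: 29.1
tcp_pos: [0.4311, -0.1264, 0.1217]
ee_rot: [[-1.0, 0.005, -0.001], [0.005, 1.0, 0.001], [0.001, 0.001, -1.0]]
wrist_force: [0.3, 0.1, -0.2]
gripper_width: 0.55
gripper_force: 0.0
```

```bash
python3 - <<'E'
from plan import *
s=sense();print(s['time_s'],s['tcp_pos'],s['wrist_force'])
S=capture('side');T=capture('top')
import pickle;pickle.dump((S,T),open('r9.pkl','wb'))
a=cv2.resize(S['pixels'][130:200,330:430],None,fx=6,fy=6,interpolation=cv2.INTER_CUBIC)
b=cv2.resize(T['pixels'][230:330,475:510],None,fx=4.2,fy=4.2,interpolation=cv2.INTER_CUBIC)
print(a.shape,b.shape)
cv2.imwrite('pics/b9.png',np.hstack([a,b[:420]]))
for ax in (.510,.536): print(proj(S,[(ax,-.328,.0305)]),proj(T,[(ax,-.328,.0305)]))
E
```

```text
29.1 [ 0.43106834 -0.12644957  0.12171445] [ 0.30525945  0.09944988 -0.16972157]
(420, 600, 3) (420, 147, 3)
[[386.73987603 167.61962589]] [[484.68359678 270.00208148]]
[[376.20562391 165.29599452]] [[484.46786031 258.26761386]]
```

View pics/b9.png

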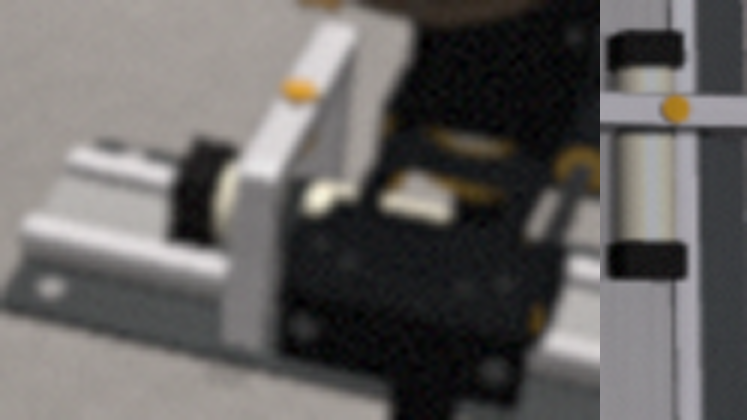

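The arm hides the ring in the side view, and the beam hides it in the top view. In the top crop the cap edges are clear, at rows 31, 67, 241 and 279.

```bash
python3 - <<'E'
from plan import *
import pickle
S,T=pickle.load(open('r9.pkl','rb'))
g=cv2.cvtColor(T['pixels'],cv2.COLOR_BGR2GRAY).astype(float)
col=g[:,481:489].mean(1)
print([(r,int(col[r])) for r in range(232,300)])
h=cv2.cvtColor(T['pixels'],cv2.COLOR_BGR2HSV);m=(h[...,1]>120)&(h[...,0]>12)&(h[...,0]<32);m[:250]=0;m[262:]=0;m[:,:485]=0;m[:,500:]=0
y,x=np.nonzero(m);w=h[y,x,1].astype(float);u=((x*w).sum()/w.sum(),(y*w).sum()/w.sum());print('screw',u,onplane(T,u,.087))
pickle
for nm,r,z in(('front outer',237.4,.0475),('front inner',245.9,.043),('rear inner',287.3,.0475),('rear outer',296.2,.0475)):
    print(nm,onplane(T,(485,r),z)[:2])
E
```

```text
[(232, 137), (233, 137), (234, 137), (235, 136), (236, 124), (237, 57), (238, 26), (239, 21), (240, 21), (241, 23), (242, 21), (243, 21), (244, 24), (245, 57), (246, 119), (247, 152), (248, 156), (249, 155), (250, 155), (251, 151), (252, 142), (253, 160), (254, 162), (255, 162), (256, 161), (257, 161), (258, 155), (259, 107), (260, 52), (261, 73), (262, 128), (263, 152), (264, 154), (265, 154), (266, 154), (267, 154), (268, 154), (269, 154), (270, 153), (271, 153), (272, 154), (273, 154), (274, 154), (275, 153), (276, 154), (277, 153), (278, 153), (279, 153), (280, 153), (281, 153), (282, 153), (283, 153), (284, 152), (285, 152), (286, 140), (287, 74), (288, 28), (289, 23), (290, 21), (291, 22), (292, 20), (293, 21), (294, 21), (295, 24), (296, 63), (297, 128), (298, 139), (299, 139)]
screw (np.float64(492.7007625069742), np.float64(255.41398549376976)) [ 0.5366476  -0.32784156  0.087     ]
front outer [ 0.58023029 -0.32468969]
front inner [ 0.56202776 -0.32575855]
rear inner [ 0.47111745 -0.32267179]
rear outer [ 0.45191937 -0.32231674]
```

Call:
arm_command --pt "0 0 0 0 4 -1 -0.3" --pt "0 0 0 0 8 -2 -0.3" --pt "0 0 0 0 12 -3 -0.3" --pt "0 0 0 0 14 -3 -0.3" --pt "0 0 0 0 14 -3 -0.3" --pt "0 0 0 0 14 -3 -0.3"

```text
time_s: 29.7
tcp_pos: [0.4351, 0.0122, 0.1521]
ee_rot: [[-1.0, 0.003, 0.001], [0.003, 1.0, 0.0], [-0.001, 0.0, -1.0]]
wrist_force: [-0.5, 0.3, -0.2]
gripper_width: 0.65
gripper_force: 0.0
```

```bash
python3 - <<'E'
from plan import *
import pickle
S=capture('side');T=capture('top');pickle.dump((S,T),open('r10.pkl','wb'));s=sense();print(s['tcp_pos'],s['time_s'])
cv2.imwrite('pics/b10.png',cv2.resize(S['pixels'][130:200,340:420],None,fx=8,fy=8,interpolation=cv2.INTER_CUBIC))
look()
E
```

```text
[0.43453421 0.01082935 0.15154171] 29.8
top [ 0.4457 -0.3322] yaw 123.7 617 528
top [0.6257 0.1068] yaw -10.4 217 91
top [ 6.237e-01 -5.000e-04] yaw 0.5 213 90
side [0.4961 0.4394] yaw -8.8 104 32
side [0.2777 0.346 ] yaw -108.4 40 31
side [0.2525 0.3428] yaw -20.6 329 49
side [0.2595 0.3332] yaw 15.6 50 32
side [0.222 0.323] yaw 17.7 73 28
side [ 0.451  -0.1032] yaw -0.3 102 62
side [ 0.3792 -0.3219] yaw -92.5 458 135
side [0.5746 0.4459] yaw -2.1 159 74
side [0.6667 0.3901] yaw -79.6 38 33
side [0.6232 0.1063] yaw -10.0 375 156
side [ 0.6205 -0.0302] yaw 121.2 715 348
side [ 0.6027 -0.3205] yaw -72.9 260 64
```

View pics/b10.png

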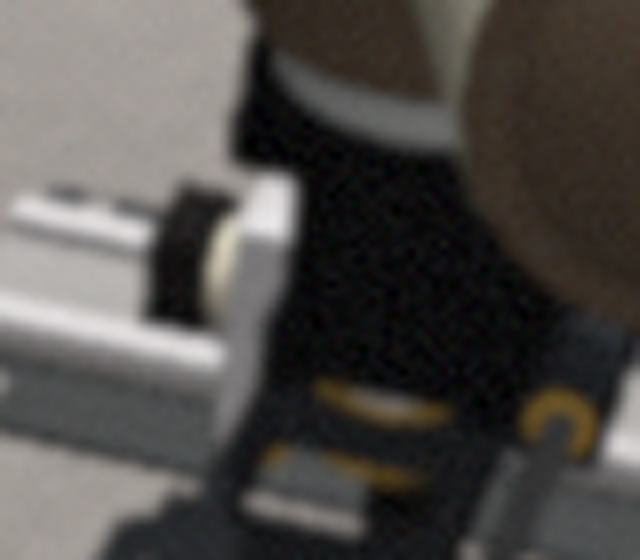

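Call:
arm_command --pt "0 0 0 4.5 -4 -4 -0.3" --pt "0 0 0 4.5 -7 -7 -0.3" --pt "0 0 0 7 -11 -9 -0.3" --pt "0 0 0 9 -15 -9 -0.3" --pt "0 0 0 11 -19 -9 -0.3" --pt "0 0 0 13 -22 -9 -0.3" --pt "0 0 0 13 -22 -9 -0.3"

```text
time_s: 30.48
tcp_pos: [0.3011, -0.2102, 0.2422]
ee_rot: [[-1.0, 0.008, 0.001], [0.008, 1.0, -0.0], [-0.001, -0.0, -1.0]]
wrist_force: [1.5, 0.2, 0.1]
gripper_width: 0.652
gripper_force: 0.0
```

Call:
arm_command --pt "0 0 0 2 -4 0 -0.3" --pt "0 0 0 4 -8 0 -0.3" --pt "0 0 0 6 -12 0 -0.3" --pt "0 0 0 6 -16 0 -0.3" --pt "0 0 0 6 -20 0 -0.3" --pt "0 0 0 6 -24 0 -0.3" --pt "0 0 0 6 -24 0 -0.3"

```text
time_s: 31.07
tcp_pos: [0.2407, -0.4538, 0.2403]
ee_rot: [[-1.0, 0.012, -0.002], [0.012, 1.0, -0.001], [0.002, -0.001, -1.0]]
wrist_force: [-0.8, 0.3, 0.2]
gripper_width: 0.65
gripper_force: 0.0
```

```bash
python3 - <<'E'
from plan import *
import pickle
S=capture('side');T=capture('top');pickle.dump((S,T),open('r11.pkl','wb'));s=sense();print(s['tcp_pos'],s['time_s'])
a=cv2.resize(S['pixels'][130:190,340:420],None,fx=8,fy=8,interpolation=cv2.INTER_CUBIC)
cv2.imwrite('pics/b11.png',a)
n=np.array([0,.73,.69])*.015
for x in(.520,.530,.536,.54): print(x,proj(S,[np.array([x,-.328,.0305])+n,(x,-.328,.056)]).ravel())
E
```

```text
[ 0.24046454 -0.44923643  0.24024114] 31.1667
0.52 [381.82096257 165.43366161 383.70253191 157.58082034]
0.53 [377.72711351 164.53283088 379.59724293 156.69391041]
0.536 [375.27859486 163.99404677 377.14189676 156.16345546]
0.54 [373.64948239 163.63556883 375.50824771 155.81052061]
```

View pics/b11.png

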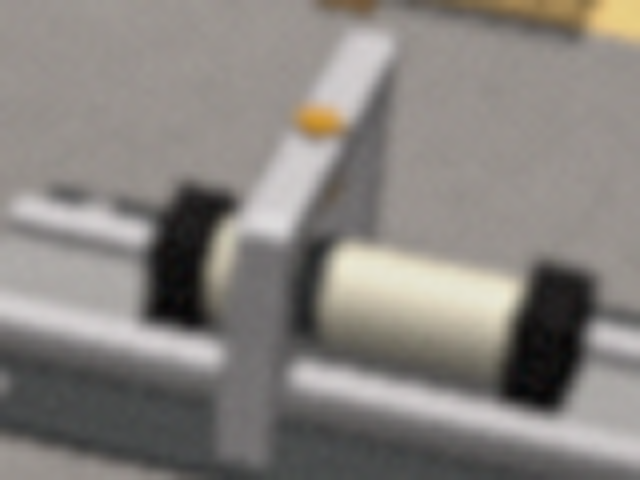

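The clear side view shows the ring's rear edge at crop (322,290), with the glass running from 207 to 515. The ring centre is near crop x 305, about 4–5 mm short of the point, and the top view agrees. I'll regrip and slide it on.

Call:
arm_command --pt "0 0 0 -3 1.5 1.5 -0.1" --pt "0 0 0 -6 3 3 -0.1" --pt "0 0 0 -9 4.5 4.5 -0.1" --pt "0 0 0 -12.5 6.2 6 -0.1" --pt "0 0 0 -16 8 8 -0.1" --pt "0 0 0 -19.5 9.7 10 -0.1" --pt "0 0 0 -22.5 11.2 11 -0.1" --pt "0 0 0 -24.7 12.4 12 -0.1"

```text
time_s: 31.83
tcp_pos: [0.4913, -0.3222, 0.1208]
ee_rot: [[-1.0, 0.003, -0.001], [0.003, 1.0, 0.0], [0.001, 0.0, -1.0]]
wrist_force: [-0.2, -0.1, 0.3]
gripper_width: 0.549
gripper_force: 0.0
```

Call:
arm_command --pt "0 0 0 0 0 0 -0.1" --pt "0 0 0 0 0 0 -0.1" --pt "0 0 0 0 0 0 -0.1" --pt "0 0 0 0 0 0 -0.1"

```text
time_s: 32.17
tcp_pos: [0.4887, -0.325, 0.1226]
ee_rot: [[-1.0, 0.006, 0.001], [0.006, 1.0, -0.0], [-0.001, -0.0, -1.0]]
wrist_force: [0.7, -0.3, -0.1]
gripper_width: 0.547
gripper_force: 0.0
```

Call:
arm_command --pt "0 0 0 0 -0.35 3 -0.1" --pt "0 0 0 0 -0.35 5.5 -0.1" --pt "0 0 0 0 -0.35 7 -0.1" --pt "0 0 0 0 -0.35 7.7 -0.1" --pt "0 0 0 0 -0.35 8 -0.1" --pt "0 0 0 0 -0.35 8 -0.1" --pt "0 0 0 0 -0.35 8 1" --pt "0 0 0 0 -0.35 8 1"

```text
time_s: 32.83
tcp_pos: [0.4904, -0.3289, 0.0432]
ee_rot: [[-1.0, 0.005, 0.003], [0.005, 1.0, -0.001], [-0.003, -0.001, -1.0]]
wrist_force: [0.4, 1.0, -0.3]
gripper_width: 0.471
gripper_force: 0.0
```

Call:
arm_command --pt "0 0 0 0 0 0 1" --pt "0 0 0 0 0 0 1" --pt "0 0 0 0 0 0 1" --pt "0 0 0 0 0 0 1"

```text
time_s: 33.17
tcp_pos: [0.4901, -0.3286, 0.0422]
ee_rot: [[-1.0, 0.005, 0.001], [0.005, 1.0, -0.001], [-0.001, -0.001, -1.0]]
wrist_force: [0.0, -1.4, -0.5]
gripper_width: 0.335
gripper_force: 30.0
```

Call:
arm_command --pt "0 0 0 -0.2 0 0 1" --pt "0 0 0 -0.45 0 0 1" --pt "0 0 0 -0.45 0 0 1" --pt "0 0 0 -0.45 0 0 1" --pt "0 0 0 -0.45 0 0 1"

```text
time_s: 33.58
tcp_pos: [0.4937, -0.3282, 0.0415]
ee_rot: [[-1.0, 0.005, -0.001], [0.005, 1.0, 0.001], [0.001, 0.001, -1.0]]
wrist_force: [-2.8, -0.0, -0.7]
gripper_width: 0.334
gripper_force: 30.0
```

Call:
arm_command --pt "0 0 0 0 0 0 -0.1" --pt "0 0 0 0 0 0 -0.1" --pt "0 0 0 0 0 0 -0.1" --pt "0 0 0 0 0 0 -0.1" --pt "0 0 0 0 0 -2 -0.1" --pt "0 0 0 0 0 -5 -0.1" --pt "0 0 0 0 0 -8 -0.1" --pt "0 0 0 3 -1 -10 -0.1"

```text
time_s: 34.25
tcp_pos: [0.4694, -0.3388, 0.1449]
ee_rot: [[-1.0, 0.0, 0.007], [0.0, 1.0, -0.004], [-0.007, -0.004, -1.0]]
wrist_force: [-0.1, -1.4, 1.1]
gripper_width: 0.548
gripper_force: 0.0
```

Call:
arm_command --pt "0 0 0 3 -1.5 -1.5 -0.1" --pt "0 0 0 6 -3 -3 -0.1" --pt "0 0 0 9 -4.5 -4.5 -0.1" --pt "0 0 0 12.5 -6 -6 -0.1" --pt "0 0 0 16 -8 -8 -0.1" --pt "0 0 0 19 -9.5 -9 -0.1" --pt "0 0 0 21.5 -11 -9 -0.1" --pt "0 0 0 21.5 -11 -9 -0.1"

```text
time_s: 34.92
tcp_pos: [0.2454, -0.4489, 0.2331]
ee_rot: [[-1.0, 0.01, 0.002], [0.01, 1.0, -0.002], [-0.002, -0.002, -1.0]]
wrist_force: [1.0, 0.1, 0.8]
gripper_width: 0.555
gripper_force: 0.0
```

```bash
python3 - <<'E'
from plan import *
import pickle
S=capture('side');T=capture('top');pickle.dump((S,T),open('r12.pkl','wb'));s=sense();print(s['tcp_pos'],s['time_s'])
def edges(T):
    g=cv2.cvtColor(T['pixels'],cv2.COLOR_BGR2GRAY).astype(float);col=g[:,481:489].mean(1);o=[]
    for r in range(230,300):
        if (col[r]-85)*(col[r+1]-85)<0:o.append(round(r+(col[r]-85)/(col[r]-col[r+1]),2))
    return o
def sidee(S):
    g=cv2.cvtColor(S['pixels'],cv2.COLOR_BGR2GRAY).astype(float);L=[]
    for t in np.arange(0,60,.25):  # along axis line near face
        u=np.array([360+t,160.6+t*.22]);L.append((u[0],cv2.getRectSubPix(g.astype(np.float32),(1,1),(float(u[0]),float(u[1])))[0,0]))
    return [round((a[0]+b[0])/2,1) for a,b in zip(L,L[1:]) if (a[1]-110)*(b[1]-110)<0]
for f in('r11.pkl','r12.pkl'):
    s_,t_=pickle.load(open(f,'rb'));e=edges(t_);print(e,sidee(s_))
    X=[onplane(t_,(485,r),.0475)[0] for r in e];print(np.round(X,4))
E
```

```text
[ 0.24779643 -0.44759321  0.23198983] 35.0167
[np.float64(236.62), np.float64(245.42), np.float64(259.44), np.float64(261.2), np.float64(286.87), np.float64(296.31)] [np.float64(365.6), np.float64(374.1), np.float64(379.6), np.float64(403.4), np.float64(412.9)]
[0.582  0.5625 0.5317 0.5279 0.472  0.4517]
[np.float64(235.05), np.float64(243.99), np.float64(285.41), np.float64(294.89)] [np.float64(364.1), np.float64(370.9), np.float64(373.4), np.float64(378.4), np.float64(401.9), np.float64(411.4)]
[0.5854 0.5657 0.4752 0.4547]
```

```bash
python3 - <<'E'
from plan import *
import pickle
S,T=pickle.load(open('r12.pkl','rb'))
p=S['pixels'].astype(float);sub=p[138:152,372:390];w=np.clip(sub[...,2]-sub[...,0]-40,0,None);y,x=np.mgrid[138:152,372:390]
u=((x*w).sum()/w.sum(),(y*w).sum()/w.sum());print('side screw px',u)
for X in((.536,-.328,.087),(.536,-.328,.089),(.536,-.325,.087),(.53,-.328,.087)):print(X,proj(S,[X]))
# side caps: rails ends? base corner check: heads
for X in((.6158,-.3278+.052,.012),(.356,-.3278+.052,.012),(.6358,-.2945,.022),(.336,-.2945,.022)):print(X,proj(S,[X]))
cv2.imwrite('pics/b12.png',cv2.resize(S['pixels'][125:215,325:470],None,fx=5,fy=5,interpolation=cv2.INTER_CUBIC))
E
```

```text
side screw px (np.float64(379.40474020054694), np.float64(144.60619872379215))
(0.536, -0.328, 0.087) [[378.31478717 144.7229149 ]]
(0.536, -0.328, 0.089) [[378.39180546 143.97166755]]
(0.536, -0.325, 0.087) [[377.95321863 145.35790096]]
(0.53, -0.328, 0.087) [[380.81264853 145.24836983]]
(0.6158, -0.2758, 0.012) [[337.06978037 176.07641656]]
(0.356, -0.2758, 0.012) [[445.72986932 201.08983802]]
(0.6358, -0.2945, 0.022) [[331.95761463 166.66994427]]
(0.336, -0.2945, 0.022) [[456.86844365 194.91355892]]
```

View pics/b12.png

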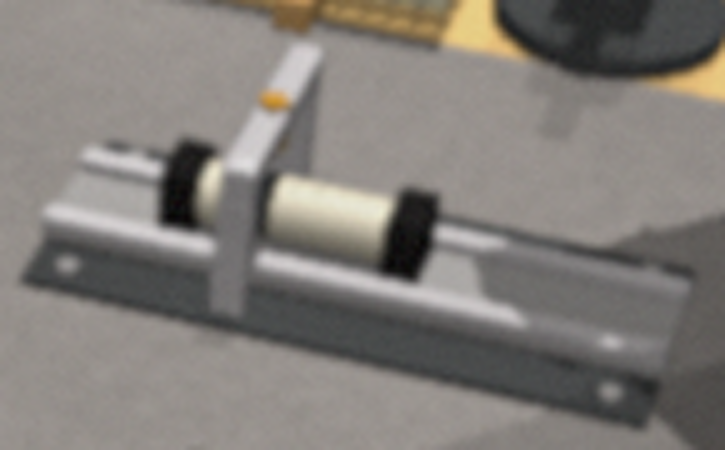

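Ring, beam and screw line up in both views: the top view puts the ring at x 0.535 against the point at 0.536, and the side view agrees once its bias is removed. Now the hollow blanks.

```bash
cat > tr.py <<'E'
from plan import *
c=np.array([.4933,.3116]);a=np.radians(-1.4);e=np.array([np.cos(a),np.sin(a)]);n=np.array([-np.sin(a),np.cos(a)])
def slot(i,j): p=c+.072*i*e+.06*j*n; return (p[0],p[1])
E
python3 - <<'E'
from tr import *
s=sense();R=s['ee_rot'];y=np.degrees(np.arctan2(R[1,0],R[0,0]));p=s['tcp_pos'];print(p,y)
look()
D=(.6255,.1065,-10.4)
plan((*p,y-180 if y>0 else y+180),[(.30,-.2,.20,-.4),(.40,.05,.15,-10.4),(D[0],D[1],.12,D[2]),(*slot(1,1),.12,-1.4)])
E
```

```text
[ 0.24779643 -0.44759321  0.23198983] 179.5649521359674
top [0.4443 0.101 ] yaw -10.7 231 101
top [0.4487 0.0047] yaw 6.5 232 99
top [ 0.4555 -0.1022] yaw -16.5 230 97
top [ 0.4859 -0.3304] yaw 120.4 423 305
top [0.6257 0.1068] yaw -10.4 218 94
top [ 6.237e-01 -4.000e-04] yaw 0.2 219 90
side [0.443  0.1004] yaw -10.6 401 172
side [0.4456 0.0053] yaw 6.7 346 151
side [ 0.4545 -0.1023] yaw -16.5 274 113
side [ 0.451  -0.3159] yaw -112.9 201 27
side [ 0.5237 -0.3615] yaw -29.7 200 120
side [0.6236 0.1062] yaw -9.7 340 143
side [6.204e-01 3.000e-04] yaw 0.4 308 126
side [ 0.6029 -0.3199] yaw -71.9 215 49
to [0.3, -0.2, 0.2, -0.4] rz -0.001  d -5.03 24.80 3.20  rows>=7
to [0.4, 0.05, 0.15, -10.4] rz 0.175  d -9.83 25.07 5.00  rows>=7
to [0.6255, 0.1065, 0.12, -10.4] rz -0.000  d -21.16 9.63 3.00  rows>=6
to [0.5667, 0.3698, 0.12, -1.4] rz -0.157  d 10.53 24.84 0.00  rows>=7
```

Call:
arm_command --pt "0 0 0 -1 4 0.5 -0.3" --pt "0 0 0 -2 8 1 -0.3" --pt "0 0 0 -3 12 1.5 -0.3" --pt "0 0 0 -4 16 2 -0.3" --pt "0 0 0 -4.5 20 2.6 -0.3" --pt "0 0 0 -5 23 3.2 -0.3" --pt "0 0 0 -5 24.8 3.2 -0.3" --pt "0 0 0 -5 24.8 3.2 -0.3"

```text
time_s: 35.78
tcp_pos: [0.3, -0.1963, 0.1994]
ee_rot: [[-1.0, -0.002, -0.0], [-0.002, 1.0, 0.001], [0.0, 0.001, -1.0]]
wrist_force: [0.1, -0.3, 0.0]
gripper_width: 0.644
gripper_force: 0.0
```

Call:
arm_command --pt "0 0 0 -1.5 3.7 0.5 -0.3" --pt "0 0 0.05 -3 7.4 1 -0.3" --pt "0 0 0.1 -4.5 11 2 -0.3" --pt "0 0 0.175 -6 15 3 -0.3" --pt "0 0 0.175 -7.5 18.7 4 -0.3" --pt "0 0 0.175 -9 22.4 5 -0.3" --pt "0 0 0.175 -9.8 25 5 -0.3" --pt "0 0 0.175 -9.8 25 5 -0.3"

```text
time_s: 36.45
tcp_pos: [0.402, 0.0547, 0.1494]
ee_rot: [[-0.985, 0.173, 0.002], [0.173, 0.985, 0.0], [-0.002, 0.0, -1.0]]
wrist_force: [0.3, -0.8, 0.1]
gripper_width: 0.649
gripper_force: 0.0
```

Call:
arm_command --pt "0 0 0 -3.5 1.6 0.5 -0.3" --pt "0 0 0 -7 3.2 1 -0.3" --pt "0 0 0 -10.5 4.8 1.5 -0.3" --pt "0 0 0 -14 6.4 2 -0.3" --pt "0 0 0 -18 8.2 2.5 -0.3" --pt "0 0 0 -21.2 9.6 3 -0.3" --pt "0 0 0 -21.2 9.6 3 -0.3" --pt "0 0 0 -21.2 9.6 3 -0.3"

```text
time_s: 37.12
tcp_pos: [0.6259, 0.1067, 0.1172]
ee_rot: [[-0.984, 0.179, -0.003], [0.179, 0.984, -0.001], [0.003, -0.002, -1.0]]
wrist_force: [-1.1, 0.3, 0.8]
gripper_width: 0.65
gripper_force: 0.0
```

Call:
arm_command --pt "0 0 0 0 0 0 -0.3" --pt "0 0 0 0 0 0 -0.3" --pt "0 0 0 0 0 0 -0.3"

```text
time_s: 37.37
tcp_pos: [0.6241, 0.1063, 0.1205]
ee_rot: [[-0.984, 0.179, 0.0], [0.179, 0.984, 0.0], [-0.0, 0.0, -1.0]]
wrist_force: [-0.3, -1.0, 0.5]
gripper_width: 0.65
gripper_force: 0.0
```

Call:
arm_command --pt "0 0 0 0 0 3 -0.3" --pt "0 0 0 0 0 6 -0.3" --pt "0 0 0 0 0 8 -0.3" --pt "0 0 0 0 0 9 -0.3" --pt "0 0 0 0 0 9.4 -0.3" --pt "0 0 0 0 0 9.4 1" --pt "0 0 0 0 0 9.4 1" --pt "0 0 0 0 0 9.4 1"

```text
time_s: 38.03
tcp_pos: [0.626, 0.107, 0.0276]
ee_rot: [[-0.984, 0.179, 0.003], [0.179, 0.984, 0.001], [-0.003, 0.002, -1.0]]
wrist_force: [-0.8, -0.3, 1.0]
gripper_width: 0.5
gripper_force: 0.0
```

Call:
arm_command --pt "0 0 0 0 0 0 1" --pt "0 0 0 0 0 0 1" --pt "0 0 0 0 0 0 1" --pt "0 0 0 0 0 0 1" --pt "0 0 0 0 0 -1.5 1" --pt "0 0 0 0 0 -4 1" --pt "0 0 0 0 0 -6.4 1" --pt "0 0 0 0 0 -6.4 1"

```text
time_s: 38.7
tcp_pos: [0.6279, 0.1074, 0.0948]
ee_rot: [[-0.984, 0.178, 0.009], [0.178, 0.984, 0.002], [-0.008, 0.004, -1.0]]
wrist_force: [1.2, 0.4, 0.2]
gripper_width: 0.334
gripper_force: 30.0
```

Call:
arm_command --pt "0 0 0 1.5 3.6 0 1" --pt "0 0 0 3 7.2 0 1" --pt "0 0 -0.08 4.5 10.8 0 1" --pt "0 0 -0.157 6 14.4 0 1" --pt "0 0 -0.157 7.5 18 0 1" --pt "0 0 -0.157 9 21.6 0 1" --pt "0 0 -0.157 10.4 24.9 0 1" --pt "0 0 -0.157 10.4 24.9 0 1"

```text
time_s: 39.37
tcp_pos: [0.5657, 0.3764, 0.0888]
ee_rot: [[-1.0, 0.017, 0.001], [0.017, 1.0, 0.002], [-0.001, 0.002, -1.0]]
wrist_force: [0.8, -0.5, -0.3]
gripper_width: 0.333
gripper_force: 30.0
```

Call:
arm_command --pt "0 0 0 0 0 0 1" --pt "0 0 0 0 0 0 1"

```text
time_s: 39.53
tcp_pos: [0.5666, 0.3697, 0.0887]
ee_rot: [[-1.0, 0.023, -0.002], [0.023, 1.0, -0.001], [0.002, -0.001, -1.0]]
wrist_force: [-0.0, -0.7, -0.2]
gripper_width: 0.337
gripper_force: 30.0
```

```bash
cat > nx.py <<'E'
import sys
from tr import *
# args: slot i j, then next blank x y yaw
i,j=map(float,sys.argv[1:3]);b=list(map(float,sys.argv[3:6]))
s=sense();R=s['ee_rot'];p=s['tcp_pos'];y=np.degrees(np.arctan2(R[1,0],R[0,0]));y=y-180 if y>0 else y+180
S=slot(i,j);print(s['time_s'],p,'yaw',round(y,2),'w',s['gripper_width'],s['gripper_force'])
plan((*p,y),[(*S,.0325,-1.4),(*S,.11,-1.4),(b[0],b[1],.11,b[2])])
E
python3 nx.py 1 1 .6237 -.0004 0.2
```

```text
39.5333 [0.56658788 0.36972622 0.08869656] yaw -1.32 w 0.3368096365830444 29.99952793121338
to [0.5667, 0.3698, 0.0325, -1.4] rz 0.001  d -0.02 0.01 5.62  rows>=2
to [0.5667, 0.3698, 0.11, -1.4] rz -0.000  d 0.00 0.00 -7.75  rows>=2
to [0.6237, -0.0004, 0.11, 0.2] rz -0.028  d -6.60 -36.87 0.00  rows>=9
```

Call:
arm_command --pt "0 0 0 0 0 2.5 1" --pt "0 0 0 0 0 4.5 1" --pt "0 0 0 0 0 5.3 1" --pt "0 0 0 0 0 5.6 1" --pt "0 0 0 0 0 5.7 1" --pt "0 0 0 0 0 5.7 0" --pt "0 0 0 0 0 5.7 0" --pt "0 0 0 0 0 5.7 0"

```text
time_s: 40.2
tcp_pos: [0.568, 0.3703, 0.0336]
ee_rot: [[-1.0, 0.024, 0.002], [0.024, 1.0, 0.001], [-0.002, 0.001, -1.0]]
wrist_force: [-0.3, 0.5, -0.6]
gripper_width: 0.463
gripper_force: 0.0
```

Call:
arm_command --pt "0 0 0 0 0 0 0" --pt "0 0 0 0 0 -2 0" --pt "0 0 0 0 0 -5 -0.3" --pt "0 0 0 0 0 -7.7 -0.3" --pt "0 0 0 -0.8 -4 -7.7 -0.3" --pt "0 0 0 -1.5 -8 -7.7 -0.3" --pt "0 0 0 -2.2 -12 -7.7 -0.3" --pt "0 0 0 -2.9 -16 -7.7 -0.3"

```text
time_s: 40.87
tcp_pos: [0.5926, 0.2084, 0.1104]
ee_rot: [[-1.0, 0.022, 0.001], [0.022, 1.0, 0.001], [-0.001, 0.001, -1.0]]
wrist_force: [-0.1, 0.2, 0.0]
gripper_width: 0.646
gripper_force: 0.0
```

Call:
arm_command --pt "0 0 -0.028 -0.7 -4 0 -0.3" --pt "0 0 -0.028 -1.5 -8 0 -0.3" --pt "0 0 -0.028 -2.2 -12 0 -0.3" --pt "0 0 -0.028 -3 -16 0 -0.3" --pt "0 0 -0.028 -3.7 -20 0 -0.3" --pt "0 0 -0.028 -3.7 -20.9 0 -0.3" --pt "0 0 -0.028 -3.7 -20.9 0 -0.3" --pt "0 0 -0.028 -3.7 -20.9 0 -0.3"

```text
time_s: 41.53
tcp_pos: [0.6247, -0.0007, 0.1099]
ee_rot: [[-1.0, -0.003, 0.0], [-0.003, 1.0, 0.0], [-0.0, 0.0, -1.0]]
wrist_force: [-0.3, 0.2, -0.4]
gripper_width: 0.649
gripper_force: 0.0
```

```bash
python3 - <<'E'
from tr import *
s=sense();print(s['time_s'],s['tcp_pos'],s['ee_rot'][:2,0],s['gripper_width'])
look()
c=cap('side');t=cap('top')
cv2.imwrite('pics/b13.png',np.hstack([c['pixels'][180:480,160:480],t['pixels'][100:400,130:520]]))
E
```

```text
41.5333 [ 0.62471343 -0.00071974  0.10990172] [-0.99999428 -0.0033491 ] 0.6492962637402114
top [0.4486 0.0047] yaw 6.5 234 101
top [ 0.4556 -0.1021] yaw -16.4 237 99
top [ 0.4278 -0.3256] yaw -36.6 1030 656
top [0.5677 0.3734] yaw -1.7 237 97
side [0.3048 0.3438] yaw 112.3 45 41
side [0.3156 0.3189] yaw 111.7 141 73
side [0.4433 0.1004] yaw -10.5 184 72
side [ 0.4965 -0.1265] yaw -42.5 150 39
side [ 0.3791 -0.3594] yaw -131.1 177 61
side [0.5669 0.3671] yaw -1.5 679 298
side [0.7568 0.3182] yaw 179.5 53 33
side [0.6826 0.2649] yaw 133.7 151 26
side [0.6972 0.2083] yaw 163.0 48 36
side [0.7444 0.1506] yaw 121.3 53 33
side [ 0.736  -0.0145] yaw 33.8 113 29
side [ 0.5721 -0.0387] yaw 75.4 1603 75
side [ 0.564 -0.195] yaw 141.3 173 33
side [ 0.6045 -0.3208] yaw -70.8 265 67
```

View pics/b13.png

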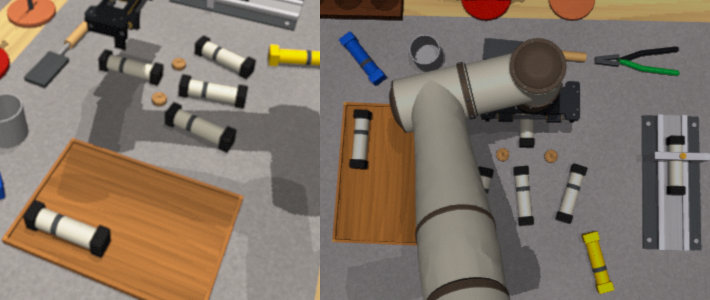

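The crops show the first hollow blank lying flat in the tray at side-crop (65,228). The solid blank is still in the bed, and the gripper is over the next blank.

Call:
arm_command --pt "0 0 0 0 0 3 -0.3" --pt "0 0 0 0 0 6 -0.3" --pt "0 0 0 0 0 7.5 -0.3" --pt "0 0 0 0 0 8.2 -0.3" --pt "0 0 0 0 0 8.4 -0.3" --pt "0 0 0 0 0 8.4 1" --pt "0 0 0 0 0 8.4 1" --pt "0 0 0 0 0 8.4 1"

```text
time_s: 42.4
tcp_pos: [0.6257, 0.0001, 0.0272]
ee_rot: [[-1.0, -0.005, 0.003], [-0.005, 1.0, 0.001], [-0.003, 0.001, -1.0]]
wrist_force: [-0.2, -0.9, 0.2]
gripper_width: 0.506
gripper_force: 0.0
```

Call:
arm_command --pt "0 0 0 0 0 0 1" --pt "0 0 0 0 0 0 1" --pt "0 0 0 0 0 0 1" --pt "0 0 0 0 0 0 1" --pt "0 0 0 0 0 -1.5 1" --pt "0 0 0 0 0 -4 1" --pt "0 0 0 0 0 -6.4 1" --pt "0 0 0 0 0 -6.4 1"

```text
time_s: 43.07
tcp_pos: [0.6277, -0.0, 0.0947]
ee_rot: [[-1.0, -0.006, 0.009], [-0.006, 1.0, 0.001], [-0.009, 0.001, -1.0]]
wrist_force: [1.5, 0.0, -0.4]
gripper_width: 0.34
gripper_force: 30.0
```

Call:
arm_command --pt "0 0 0 0.7 4 0 1" --pt "0 0 0 1.4 8 0 1" --pt "0 0 0.028 2.1 12 0 1" --pt "0 0 0.028 2.8 16 0 1" --pt "0 0 0.028 3.5 20 0 1" --pt "0 0 0.028 4.2 24 0 1" --pt "0 0 0.028 5 28 0 1" --pt "0 0 0.028 5.8 31.1 0 1"

```text
time_s: 43.73
tcp_pos: [0.5642, 0.3131, 0.0889]
ee_rot: [[-1.0, 0.022, -0.0], [0.022, 1.0, -0.0], [0.0, -0.0, -1.0]]
wrist_force: [1.7, -0.4, -0.9]
gripper_width: 0.335
gripper_force: 30.0
```

Call:
arm_command --pt "0 0 0 0 0 0 1" --pt "0 0 0 0 0 0 1" --pt "0 0 0 0 0 0 1"

```text
time_s: 43.98
tcp_pos: [0.5646, 0.3098, 0.0889]
ee_rot: [[-1.0, 0.023, -0.002], [0.023, 1.0, -0.001], [0.001, -0.001, -1.0]]
wrist_force: [-0.2, -0.5, 0.0]
gripper_width: 0.337
gripper_force: 30.0
```

```bash
python3 nx.py 1 0 .4443 .101 -10.6; python3 -c "
from plan import *
look()"|grep top
```

```text
43.9833 [0.56460032 0.30982265 0.08889151] yaw -1.33 w 0.33741996775240657 29.999683499336243
to [0.5653, 0.3098, 0.0325, -1.4] rz 0.001  d -0.07 0.00 5.64  rows>=2
to [0.5653, 0.3098, 0.11, -1.4] rz -0.000  d 0.00 0.00 -7.75  rows>=2
to [0.4443, 0.101, 0.11, -10.6] rz 0.161  d 11.58 -21.17 0.00  rows>=6
top [0.4445 0.1009] yaw -10.7 248 107
top [0.4486 0.0047] yaw 6.5 246 107
top [ 0.4557 -0.1021] yaw -16.4 250 103
top [ 0.4258 -0.3277] yaw -31.6 1392 673
```

Call:
arm_command --pt "0 0 0 0 0 2.5 1" --pt "0 0 0 0 0 4.5 1" --pt "0 0 0 0 0 5.3 1" --pt "0 0 0 0 0 5.6 1" --pt "0 0 0 0 0 5.7 1" --pt "0 0 0 0 0 5.7 0" --pt "0 0 0 0 0 5.7 0" --pt "0 0 0 0 0 5.7 0"

```text
time_s: 44.75
tcp_pos: [0.5659, 0.3107, 0.0337]
ee_rot: [[-1.0, 0.023, 0.002], [0.023, 1.0, 0.001], [-0.002, 0.001, -1.0]]
wrist_force: [-0.2, -0.4, 0.4]
gripper_width: 0.462
gripper_force: 0.0
```

Call:
arm_command --pt "0 0 0 0 0 0 0" --pt "0 0 0 0 0 -2 0" --pt "0 0 0 0 0 -5 -0.3" --pt "0 0 0 0 0 -7.7 -0.3" --pt "0 0 0 0 0 -7.7 -0.3"

```text
time_s: 45.17
tcp_pos: [0.5685, 0.3128, 0.1167]
ee_rot: [[-1.0, 0.021, 0.011], [0.022, 1.0, 0.007], [-0.01, 0.007, -1.0]]
wrist_force: [1.0, 0.3, 1.1]
gripper_width: 0.618
gripper_force: 0.0
```

Call:
arm_command --pt "0 0 0 2 -3.6 0 -0.3" --pt "0 0 0 4 -7.2 0 -0.3" --pt "0 0 0.08 6 -10.8 0 -0.3" --pt "0 0 0.161 8 -14.4 0 -0.3" --pt "0 0 0.161 10 -18 0 -0.3" --pt "0 0 0.161 11.5 -21.1 0 -0.3" --pt "0 0 0.161 11.5 -21.1 0 -0.3" --pt "0 0 0.161 11.5 -21.1 0 -0.3"

```text
time_s: 45.83
tcp_pos: [0.4447, 0.1009, 0.1104]
ee_rot: [[-0.983, 0.185, 0.001], [0.185, 0.983, 0.001], [-0.001, 0.001, -1.0]]
wrist_force: [0.9, -0.4, 0.0]
gripper_width: 0.65
gripper_force: 0.0
```

```bash
cat > st.py <<'E'
import sys
from tr import *
# next slot: from here (over blank) at carry height
i,j=map(float,sys.argv[1:3])
s=sense();R=s['ee_rot'];p=s['tcp_pos'];y=np.degrees(np.arctan2(R[1,0],R[0,0]));y=y-180 if y>0 else y+180
print(s['time_s'],p,'yaw',round(y,2),s['gripper_width'])
plan((*p,y),[(*slot(i,j),p[2],-1.4)]); look()
E
python3 st.py -1 1
```

```text
45.8333 [0.44473792 0.10091323 0.11044533] yaw -10.65 0.6498676505185481
to [0.4228, 0.3733, 0.1104, -1.4] rz -0.161  d 7.19 26.37 0.00  rows>=7
top [ 0.4556 -0.1022] yaw -16.6 227 97
top [ 0.4164 -0.3149] yaw -123.2 558 31
top [0.5675 0.3733] yaw -1.8 227 94
top [0.564  0.3132] yaw -1.6 226 98
side [0.4964 0.4386] yaw -5.6 123 43
side [0.2543 0.3549] yaw 18.8 329 73
side [0.5741 0.4444] yaw 0.0 154 84
side [0.6633 0.3558] yaw -76.2 739 27
side [0.567  0.3669] yaw -1.3 668 294
side [0.5631 0.3072] yaw -1.5 589 256
```

Call:
arm_command --pt "0 0 0 0 0 3 -0.3" --pt "0 0 0 0 0 6 -0.3" --pt "0 0 0 0 0 7.5 -0.3" --pt "0 0 0 0 0 8.2 -0.3" --pt "0 0 0 0 0 8.4 -0.3" --pt "0 0 0 0 0 8.4 1" --pt "0 0 0 0 0 8.4 1" --pt "0 0 0 0 0 8.4 1"

```text
time_s: 46.6
tcp_pos: [0.4462, 0.1028, 0.0267]
ee_rot: [[-0.983, 0.183, 0.002], [0.183, 0.983, 0.001], [-0.002, 0.002, -1.0]]
wrist_force: [0.2, -0.3, -0.7]
gripper_width: 0.501
gripper_force: 0.0
```

Call:
arm_command --pt "0 0 0 0 0 0 1" --pt "0 0 0 0 0 0 1" --pt "0 0 0 0 0 0 1" --pt "0 0 0 0 0 0 1" --pt "0 0 0 0 0 -1.5 1" --pt "0 0 0 0 0 -4 1" --pt "0 0 0 0 0 -6.4 1" --pt "0 0 0 0 0 -6.4 1"

```text
time_s: 47.27
tcp_pos: [0.4478, 0.1035, 0.0936]
ee_rot: [[-0.983, 0.182, 0.008], [0.182, 0.983, 0.004], [-0.007, 0.005, -1.0]]
wrist_force: [0.1, 0.7, -0.1]
gripper_width: 0.342
gripper_force: 30.0
```

Call:
arm_command --pt "0 0 0 1 3.7 0 1" --pt "0 0 0 2 7.5 0 1" --pt "0 0 -0.08 3.1 11.3 0 1" --pt "0 0 -0.161 4.1 15 0 1" --pt "0 0 -0.161 5.1 18.8 0 1" --pt "0 0 -0.161 6.2 22.6 0 1" --pt "0 0 -0.161 7.2 26.4 0 1" --pt "0 0 -0.161 7.2 26.4 0 1"

```text
time_s: 47.93
tcp_pos: [0.4233, 0.3818, 0.0894]
ee_rot: [[-1.0, 0.017, 0.003], [0.017, 1.0, 0.004], [-0.003, 0.004, -1.0]]
wrist_force: [0.4, 0.5, 0.1]
gripper_width: 0.339
gripper_force: 30.0
```

Call:
arm_command --pt "0 0 0 0 0 0 1" --pt "0 0 0 0 0 0 1" --pt "0 0 0 0 0 0 1"

```text
time_s: 48.18
tcp_pos: [0.4225, 0.3733, 0.0891]
ee_rot: [[-1.0, 0.024, -0.001], [0.024, 1.0, -0.001], [0.001, -0.002, -1.0]]
wrist_force: [-0.0, -0.7, -1.1]
gripper_width: 0.335
gripper_force: 30.0
```

```bash
python3 nx.py -1 1 .4486 .0047 6.5; python3 -c "
from plan import *
look()"|grep top
```

```text
48.1833 [0.42252638 0.3733097  0.08911342] yaw -1.4 w 0.33451119125648043 29.99953329563141
to [0.4228, 0.3733, 0.0325, -1.4] rz 0.000  d -0.03 0.00 5.66  rows>=2
to [0.4228, 0.3733, 0.11, -1.4] rz -0.000  d 0.00 0.00 -7.75  rows>=2
to [0.4486, 0.0047, 0.11, 6.5] rz -0.138  d -3.48 -36.79 0.00  rows>=9
top [0.4485 0.0048] yaw 6.6 238 102
top [ 0.4556 -0.1021] yaw -16.3 239 100
top [ 0.427  -0.3265] yaw -34.1 1187 660
top [0.5678 0.3732] yaw -1.9 238 99
top [0.5638 0.3132] yaw -1.4 233 101
```

Place it, then go to blank B.

Call:
arm_command --pt "0 0 0 0 0 2.5 1" --pt "0 0 0 0 0 4.5 1" --pt "0 0 0 0 0 5.3 1" --pt "0 0 0 0 0 5.6 1" --pt "0 0 0 0 0 5.7 1" --pt "0 0 0 0 0 5.7 0" --pt "0 0 0 0 0 5.7 0" --pt "0 0 0 0 0 5.7 0"

```text
time_s: 48.95
tcp_pos: [0.4234, 0.3756, 0.0338]
ee_rot: [[-1.0, 0.023, 0.001], [0.023, 1.0, 0.002], [-0.001, 0.002, -1.0]]
wrist_force: [0.8, -1.2, 0.9]
gripper_width: 0.462
gripper_force: 0.0
```

Call:
arm_command --pt "0 0 0 0 0 0 0" --pt "0 0 0 0 0 -2 0" --pt "0 0 0 0 0 -5 -0.3" --pt "0 0 0 0 0 -7.7 -0.3" --pt "0 0 0 -0.4 -4 -7.7 -0.3" --pt "0 0 0 -0.8 -8 -7.7 -0.3" --pt "0 0 0 -1.1 -12 -7.7 -0.3" --pt "0 0 0 -1.5 -16 -7.7 -0.3"

```text
time_s: 49.62
tcp_pos: [0.4339, 0.2133, 0.1104]
ee_rot: [[-1.0, 0.022, 0.001], [0.022, 1.0, 0.001], [-0.001, 0.001, -1.0]]
wrist_force: [1.4, -0.2, 0.2]
gripper_width: 0.648
gripper_force: 0.0
```

Call:
arm_command --pt "0 0 0 -0.4 -4 0 -0.3" --pt "0 0 -0.07 -0.8 -8 0 -0.3" --pt "0 0 -0.138 -1.2 -12 0 -0.3" --pt "0 0 -0.138 -1.6 -16 0 -0.3" --pt "0 0 -0.138 -2 -20 0 -0.3" --pt "0 0 -0.138 -2 -20.8 0 -0.3" --pt "0 0 -0.138 -2 -20.8 0 -0.3" --pt "0 0 -0.138 -2 -20.8 0 -0.3"

```text
time_s: 50.28
tcp_pos: [0.4496, 0.006, 0.1101]
ee_rot: [[-0.994, -0.113, 0.001], [-0.113, 0.994, 0.0], [-0.001, 0.0, -1.0]]
wrist_force: [1.1, -0.2, -0.0]
gripper_width: 0.652
gripper_force: 0.0
```

```bash
python3 st.py -1 0
```

```text
50.2833 [0.44964987 0.00600429 0.11010665] yaw 6.5 0.6522294763654887
to [0.4213, 0.3134, 0.1101, -1.4] rz 0.138  d -0.66 30.86 0.00  rows>=8
top [0.422  0.3792] yaw -1.3 234 102
top [ 0.4462 -0.3323] yaw 124.5 611 537
top [0.5676 0.3734] yaw -1.6 225 92
top [0.564  0.3133] yaw -1.5 223 97
side [0.4212 0.3726] yaw -1.4 780 332
side [ 0.3558 -0.3211] yaw -98.0 228 56
side [0.6161 0.3586] yaw -24.5 285 45
side [0.5632 0.307 ] yaw -1.4 581 250
side [ 0.6041 -0.3202] yaw -73.9 235 52
```

Call:
arm_command --pt "0 0 0 0 0 3 -0.3" --pt "0 0 0 0 0 6 -0.3" --pt "0 0 0 0 0 7.5 -0.3" --pt "0 0 0 0 0 8.2 -0.3" --pt "0 0 0 0 0 8.4 -0.3" --pt "0 0 0 0 0 8.4 1" --pt "0 0 0 0 0 8.4 1" --pt "0 0 0 0 0 8.4 1"

```text
time_s: 51.05
tcp_pos: [0.4502, 0.0067, 0.0268]
ee_rot: [[-0.993, -0.115, 0.002], [-0.115, 0.993, 0.001], [-0.003, 0.001, -1.0]]
wrist_force: [1.0, 0.3, -0.3]
gripper_width: 0.499
gripper_force: 0.0
```

Call:
arm_command --pt "0 0 0 0 0 0 1" --pt "0 0 0 0 0 0 1" --pt "0 0 0 0 0 0 1" --pt "0 0 0 0 0 0 1" --pt "0 0 0 0 0 -1.5 1" --pt "0 0 0 0 0 -4 1" --pt "0 0 0 0 0 -6.4 1" --pt "0 0 0 0 0 -6.4 1"

```text
time_s: 51.72
tcp_pos: [0.452, 0.0068, 0.0935]
ee_rot: [[-0.993, -0.116, 0.008], [-0.116, 0.993, 0.002], [-0.008, 0.001, -1.0]]
wrist_force: [1.3, 0.2, -1.2]
gripper_width: 0.331
gripper_force: 30.0
```

Call:
arm_command --pt "0 0 0 0 4 0 1" --pt "0 0 0 -0.1 8 0 1" --pt "0 0 0.07 -0.2 12 0 1" --pt "0 0 0.138 -0.3 16 0 1" --pt "0 0 0.138 -0.4 20 0 1" --pt "0 0 0.138 -0.5 24 0 1" --pt "0 0 0.138 -0.6 28 0 1" --pt "0 0 0.138 -0.6 30.9 0 1"

```text
time_s: 52.38
tcp_pos: [0.4194, 0.3167, 0.089]
ee_rot: [[-1.0, 0.022, 0.0], [0.022, 1.0, 0.0], [-0.0, 0.0, -1.0]]
wrist_force: [0.4, 0.0, -0.8]
gripper_width: 0.335
gripper_force: 30.0
```

Call:
arm_command --pt "0 0 0 0 0 0 1" --pt "0 0 0 0 0 0 1" --pt "0 0 0 0 0 0 1"

```text
time_s: 52.63
tcp_pos: [0.4191, 0.3129, 0.0887]
ee_rot: [[-1.0, 0.023, -0.002], [0.023, 1.0, -0.002], [0.002, -0.002, -1.0]]
wrist_force: [0.8, -1.2, -1.7]
gripper_width: 0.336
gripper_force: 30.0
```

```bash
python3 nx.py -1 0 .4556 -.1021 -16.4; python3 -c "
from plan import *
look()"|grep top
```

```text
52.6333 [0.41911165 0.31290991 0.08867591] yaw -1.34 w 0.3359154040085321 29.999723732471466
to [0.4213, 0.3134, 0.0325, -1.4] rz 0.001  d -0.22 0.05 5.62  rows>=2
to [0.4213, 0.3134, 0.11, -1.4] rz -0.000  d 0.00 0.00 -7.75  rows>=2
to [0.4556, -0.1021, 0.11, -16.4] rz 0.262  d -4.44 -41.45 0.00  rows>=10
top [ 0.4555 -0.102 ] yaw -16.3 240 100
top [ 0.4265 -0.3267] yaw -33.4 1216 664
top [0.5678 0.3732] yaw -2.0 236 98
top [0.564  0.3131] yaw -1.7 237 105
```

Call:
arm_command --pt "0 0 0 -0.2 0 2.5 1" --pt "0 0 0 -0.2 0 4.5 1" --pt "0 0 0 -0.2 0 5.3 1" --pt "0 0 0 -0.2 0 5.6 1" --pt "0 0 0 -0.2 0 5.7 1" --pt "0 0 0 -0.2 0 5.7 0" --pt "0 0 0 -0.2 0 5.7 0" --pt "0 0 0 -0.2 0 5.7 0"

```text
time_s: 53.4
tcp_pos: [0.4225, 0.3144, 0.0337]
ee_rot: [[-1.0, 0.023, 0.002], [0.023, 1.0, 0.002], [-0.002, 0.002, -1.0]]
wrist_force: [-0.3, 0.3, 0.1]
gripper_width: 0.462
gripper_force: 0.0
```

Call:
arm_command --pt "0 0 0 0 0 0 0" --pt "0 0 0 0 0 -2 0" --pt "0 0 0 0 0 -5 -0.3" --pt "0 0 0 0 0 -7.7 -0.3" --pt "0 0 0 -0.4 -4 -7.7 -0.3" --pt "0 0 0 -0.9 -8 -7.7 -0.3" --pt "0 0 0 -1.3 -12 -7.7 -0.3" --pt "0 0 0 -1.7 -16 -7.7 -0.3"

```text
time_s: 54.07
tcp_pos: [0.4351, 0.1522, 0.1104]
ee_rot: [[-1.0, 0.022, 0.001], [0.022, 1.0, 0.001], [-0.001, 0.001, -1.0]]
wrist_force: [1.2, -0.3, -0.3]
gripper_width: 0.645
gripper_force: 0.0
```

Call:
arm_command --pt "0 0 0 -0.4 -4 0 -0.3" --pt "0 0 0.08 -0.9 -8 0 -0.3" --pt "0 0 0.16 -1.3 -12 0 -0.3" --pt "0 0 0.262 -1.7 -16 0 -0.3" --pt "0 0 0.262 -2.1 -20 0 -0.3" --pt "0 0 0.262 -2.5 -23 0 -0.3" --pt "0 0 0.262 -2.7 -25.4 0 -0.3" --pt "0 0 0.262 -2.7 -25.4 0 -0.3"

```text
time_s: 54.73
tcp_pos: [0.4564, -0.1043, 0.11]
ee_rot: [[-0.958, 0.286, 0.001], [0.286, 0.958, -0.0], [-0.001, -0.0, -1.0]]
wrist_force: [0.6, 0.4, -0.5]
gripper_width: 0.648
gripper_force: 0.0
```

Call:
arm_command --pt "0 0 0 0 0 0 -0.3" --pt "0 0 0 0 0 0 -0.3"

```text
time_s: 54.9
tcp_pos: [0.4563, -0.101, 0.1099]
ee_rot: [[-0.96, 0.282, 0.001], [0.282, 0.96, 0.0], [-0.0, 0.0, -1.0]]
wrist_force: [0.4, 0.1, -0.6]
gripper_width: 0.648
gripper_force: 0.0
```

```bash
python3 st.py -1 -1
```

```text
54.9 [ 0.45626959 -0.10099588  0.10994287] yaw -16.36 0.6477171702295623
to [0.4199, 0.2534, 0.1099, -1.4] rz -0.261  d 13.47 32.98 0.00  rows>=9
top [0.4219 0.3791] yaw -1.2 237 100
top [0.4208 0.3169] yaw -1.7 234 102
top [ 0.4463 -0.3323] yaw 124.5 612 538
top [0.5675 0.3733] yaw -1.6 225 93
top [0.5639 0.3132] yaw -1.5 227 96
side [0.4211 0.3727] yaw -1.4 786 336
side [0.2329 0.347 ] yaw 15.2 62 41
side [0.2121 0.3336] yaw 44.6 41 27
side [0.4198 0.3108] yaw -1.5 674 289
side [ 0.2351 -0.0595] yaw -128.3 38 29
side [ 0.3873 -0.3217] yaw -104.9 549 138
side [0.6667 0.3711] yaw -127.0 61 59
side [0.567  0.3668] yaw -1.4 664 288
side [0.5631 0.307 ] yaw -1.5 583 254
side [ 0.6252 -0.0536] yaw -144.4 35 27
side [ 0.5792 -0.3661] yaw 26.6 101 57
```

Call:
arm_command --pt "0 0 0 0 0 3 -0.3" --pt "0 0 0 0 0 6 -0.3" --pt "0 0 0 0 0 7.5 -0.3" --pt "0 0 0 0 0 8.2 -0.3" --pt "0 0 0 0 0 8.4 -0.3" --pt "0 0 0 0 0 8.4 1" --pt "0 0 0 0 0 8.4 1" --pt "0 0 0 0 0 8.4 1"

```text
time_s: 55.67
tcp_pos: [0.4572, -0.1009, 0.0268]
ee_rot: [[-0.96, 0.281, 0.003], [0.281, 0.96, 0.0], [-0.002, 0.001, -1.0]]
wrist_force: [0.1, 0.4, -0.6]
gripper_width: 0.507
gripper_force: 0.0
```

Call:
arm_command --pt "0 0 0 0 0 0 1" --pt "0 0 0 0 0 0 1" --pt "0 0 0 0 0 0 1" --pt "0 0 0 0 0 0 1" --pt "0 0 0 0 0 -1.5 1" --pt "0 0 0 0 0 -4 1" --pt "0 0 0 0 0 -6.4 1" --pt "0 0 0 0 0 -6.4 1"

```text
time_s: 56.33
tcp_pos: [0.4591, -0.1011, 0.0936]
ee_rot: [[-0.96, 0.28, 0.009], [0.28, 0.96, 0.0], [-0.008, 0.003, -1.0]]
wrist_force: [0.6, -0.3, -1.0]
gripper_width: 0.338
gripper_force: 30.0
```

Call:
arm_command --pt "0 0 0 1.5 3.7 0 1" --pt "0 0 0 3 7.3 0 1" --pt "0 0 0 4.5 11 0 1" --pt "0 0 0 6 14.7 0 1" --pt "0 0 0 7.5 18.4 0 1" --pt "0 0 0 7.5 18.4 0 1"

```text
time_s: 56.83
tcp_pos: [0.4366, 0.102, 0.0899]
ee_rot: [[-0.962, 0.274, 0.003], [0.274, 0.962, 0.002], [-0.002, 0.002, -1.0]]
wrist_force: [-0.1, 0.1, 0.4]
gripper_width: 0.336
gripper_force: 30.0
```

Call:
arm_command --pt "0 0 -0.08 1.5 3.7 0 1" --pt "0 0 -0.17 3 7.3 0 1" --pt "0 0 -0.261 4.5 11 0 1" --pt "0 0 -0.261 6 14.6 0 1" --pt "0 0 -0.261 6 14.6 0 1" --pt "0 0 -0.261 6 14.6 0 1" --pt "0 0 -0.261 6 14.6 0 1"

```text
time_s: 57.42
tcp_pos: [0.4188, 0.2529, 0.0889]
ee_rot: [[-1.0, 0.024, -0.002], [0.024, 1.0, -0.001], [0.002, -0.002, -1.0]]
wrist_force: [0.0, -0.1, -1.9]
gripper_width: 0.335
gripper_force: 30.0
```

```bash
python3 nx.py -1 -1 .40 .0 0
```

```text
57.4167 [0.41881056 0.25291391 0.08893041] yaw -1.38 w 0.33513523007012563 29.998227953910828
to [0.4199, 0.2534, 0.0325, -1.4] rz 0.000  d -0.10 0.05 5.64  rows>=2
to [0.4199, 0.2534, 0.11, -1.4] rz -0.000  d 0.00 0.00 -7.75  rows>=2
to [0.4, 0.0, 0.11, 0.0] rz -0.024  d 1.37 -25.38 0.00  rows>=7
```

Place the last one, retreat and check.

Call:
arm_command --pt "0 0 0 -0.1 0 2.5 1" --pt "0 0 0 -0.1 0 4.5 1" --pt "0 0 0 -0.1 0 5.3 1" --pt "0 0 0 -0.1 0 5.6 1" --pt "0 0 0 -0.1 0 5.7 1" --pt "0 0 0 -0.1 0 5.7 0" --pt "0 0 0 -0.1 0 5.7 0" --pt "0 0 0 -0.1 0 5.7 0"

```text
time_s: 58.08
tcp_pos: [0.4211, 0.2538, 0.0335]
ee_rot: [[-1.0, 0.024, 0.001], [0.024, 1.0, 0.001], [-0.001, 0.002, -1.0]]
wrist_force: [0.3, 0.2, -0.6]
gripper_width: 0.459
gripper_force: 0.0
```

Call:
arm_command --pt "0 0 0 0 0 0 0" --pt "0 0 0 0 0 -2 0" --pt "0 0 0 0 0 -5 -0.3" --pt "0 0 0 0 0 -8 -0.3" --pt "0 0 0 0 -4 -10 -0.3" --pt "0 0 0 0 -8 -12 -0.3" --pt "0 0 0 0 -12 -14 -0.3" --pt "0 0 0 0 -12 -14 -0.3"

```text
time_s: 58.75
tcp_pos: [0.4174, 0.1306, 0.1757]
ee_rot: [[-1.0, 0.026, 0.003], [0.026, 1.0, 0.002], [-0.003, 0.002, -1.0]]
wrist_force: [0.4, -0.7, -0.6]
gripper_width: 0.646
gripper_force: 0.0
```

Call:
arm_command --pt "0 0 0 1 -4 0 -0.3" --pt "0 0 0 2 -8 0 -0.3" --pt "0 0 0 3 -12 -1 -0.3" --pt "0 0 0 4 -16 -2 -0.3" --pt "0 0 0 5 -20 -3 -0.3" --pt "0 0 0 5 -20 -3 -0.3" --pt "0 0 0 5 -20 -3 -0.3"

```text
time_s: 59.33
tcp_pos: [0.3625, -0.0668, 0.2035]
ee_rot: [[-1.0, 0.029, 0.002], [0.029, 1.0, 0.001], [-0.002, 0.001, -1.0]]
wrist_force: [-0.3, 0.7, -0.5]
gripper_width: 0.65
gripper_force: 0.0
```

```bash
python3 - <<'E'
from tr import *
s=sense();print(s['time_s'],s['tcp_pos'])
look()
T=capture('top');g=cv2.cvtColor(T['pixels'],cv2.COLOR_BGR2GRAY).astype(float);col=g[:,481:489].mean(1)
print([round(float(r+(col[r]-85)/(col[r]-col[r+1])),2) for r in range(230,300) if (col[r]-85)*(col[r+1]-85)<0])
for n in('top','side'):
    a=cv2.imread(f'pics/{n}0.png');b=capture(n)['pixels']
    d=(cv2.absdiff(a,b).max(2)>60).astype(np.uint8)
    k,l,st,ct=cv2.connectedComponentsWithStats(d);print(n,[(st[i,4],ct[i].round().tolist()) for i in range(1,k) if st[i,4]>25])
E
```

```text
59.3333 [ 0.3624838  -0.06675479  0.20345551]
top [0.4222 0.3792] yaw -1.3 235 102
top [0.4208 0.3171] yaw -1.4 239 103
top [0.4186 0.2551] yaw -1.5 234 97
top [ 0.4463 -0.3324] yaw 125.4 617 563
top [0.5675 0.3733] yaw -1.7 228 93
top [0.5639 0.3133] yaw -1.5 226 97
side [0.4212 0.3725] yaw -1.4 777 330
side [0.4199 0.3107] yaw -1.5 665 287
side [0.418  0.2492] yaw -1.5 584 253
side [0.567  0.3667] yaw -1.5 657 278
side [0.5633 0.3069] yaw -1.4 576 249
side [ 0.6033 -0.32  ] yaw -72.5 238 50
[235.05, 243.99, 285.4, 294.9]
top [(np.int32(126), [295.0, 191.0]), (np.int32(121), [336.0, 193.0]), (np.int32(132), [377.0, 195.0]), (np.int32(813), [170.0, 239.0]), (np.int32(36), [380.0, 212.0]), (np.int32(806), [197.0, 241.0]), (np.int32(147), [284.0, 240.0]), (np.int32(176), [484.0, 240.0]), (np.int32(144), [336.0, 242.0]), (np.int32(149), [386.0, 243.0]), (np.int32(135), [387.0, 268.0]), (np.int32(223), [484.0, 287.0]), (np.int32(130), [295.0, 271.0]), (np.int32(125), [330.0, 270.0]), (np.int32(848), [164.0, 304.0]), (np.int32(830), [192.0, 305.0]), (np.int32(815), [220.0, 307.0]), (np.in
[... 1791 characters left out ...]
]), (np.int32(146), [297.0, 246.0]), (np.int32(2404), [417.0, 297.0]), (np.int32(414), [354.0, 272.0]), (np.int32(707), [270.0, 285.0]), (np.int32(75), [355.0, 265.0]), (np.int32(203), [382.0, 270.0]), (np.int32(74), [251.0, 271.0]), (np.int32(185), [273.0, 282.0]), (np.int32(58), [399.0, 282.0]), (np.int32(770), [360.0, 309.0]), (np.int32(80), [343.0, 295.0]), (np.int32(210), [368.0, 307.0]), (np.int32(1709), [554.0, 362.0]), (np.int32(525), [583.0, 353.0]), (np.int32(1968), [248.0, 378.0]), (np.int32(1925), [346.0, 377.0]), (np.int32(521), [623.0, 377.0]), (np.int32(2159), [228.0, 409.0]), (np.int32(2197), [332.0, 409.0]), (np.int32(1184), [621.0, 405.0]), (np.int32(2454), [316.0, 445.0])]
```

```bash
python3 -c "
from station import finish_job
print(finish_job())"
```

```text
the job is handed in; nothing more can be done
None
```

The solid blank (2.6 N when lifted; the hollow ones about 1 N) lies in the bed with its ring about 1 mm from the scribing point by camera measurement, all five hollow blanks lie flat in the tray, the cork discs, tools and tin were left untouched, and the job is handed in.

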